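# Put the doming punches back with their dies

## Task

Put the four ball-ended doming punches back with their dies: pick up each one and lay it down, without dropping it, flat on the floor of the empty trough in the tray whose die has the hollow that fits its ball, lengthwise in the middle of the trough, ball at either end. Leave the two flat-nosed drifts lying where they are.

Things in the scene. Friction and masses are not known exactly. Their poses are not given: they have to be found in the camera images.
- punch_14: The smallest doming punch: steel, 78 mm long, lying on its side; octagonal shank 14 mm across flats, narrow neck, then a 14 mm ball at the +x end; -x end flat. Origin on its axis at mid-length, 7 mm above what it lies on; x along the axis to the ball. Shank from x = -36 to +20 mm; balances near x = -4 mm; 90 g, varies by 20 %.
- tray_14: Beech tray, fixed, with the smallest die: steel block 28 mm square, top at z = 32 mm, with a hollow for a 14 mm ball. Origin on the bench under the centre of the empty trough; x along the trough to the die (centre x = +96). Outline x -67 to 135, y -36 to 36 mm. Trough inside 116 (x) by 52 mm; felt floor at z = 6, walls to z = 22 mm, long walls cut away at x -32 to 32 for fingers.
- punch_19: The second smallest doming punch: steel, 84 mm long, lying on its side; octagonal shank 19 mm across flats, narrow neck, then a 19 mm ball at the +x end; -x end flat. Origin on its axis at mid-length, 9.5 mm above what it lies on; x along the axis to the ball. Shank from x = -39 to +18 mm; balances near x = -6 mm; 170 g, varies by 20 %.
- tray_19: Beech tray, fixed, with the second smallest die: steel block 34 mm square, top at z = 35 mm, with a hollow for a 19 mm ball. Origin on the bench under the centre of the empty trough; x along the trough to the die (centre x = +96). Outline x -67 to 135, y -36 to 36 mm. Trough inside 116 (x) by 52 mm; felt floor at z = 6, walls to z = 22 mm, long walls cut away at x -32 to 32 for fingers.
- punch_25: The second largest doming punch: steel, 90 mm long, lying on its side; octagonal shank 25 mm across flats, narrow neck, then a 25 mm ball at the +x end; -x end flat. Origin on its axis at mid-length, 12.5 mm above what it lies on; x along the axis to the ball. Shank from x = -42 to +15 mm; balances near x = -7 mm; 310 g, varies by 20 %.
- tray_25: Beech tray, fixed, with the second largest die: steel block 42 mm square, top at z = 39 mm, with a hollow for a 25 mm ball. Origin on the bench under the centre of the empty trough; x along the trough to the die (centre x = +96). Outline x -67 to 135, y -36 to 36 mm. Trough inside 116 (x) by 52 mm; felt floor at z = 6, walls to z = 22 mm, long walls cut away at x -32 to 32 for fingers.
- punch_32: The largest doming punch: steel, 96 mm long, lying on its side; octagonal shank 32 mm across flats, narrow neck, then a 32 mm ball at the +x end; -x end flat. Origin on its axis at mid-length, 16 mm above what it lies on; x along the axis to the ball. Shank from x = -45 to +11 mm; balances near x = -9 mm; 540 g, varies by 20 %.
- tray_32: Beech tray, fixed, with the largest die: steel block 50 mm square, top at z = 44 mm, with a hollow for a 32 mm ball. Origin on the bench under the centre of the empty trough; x along the trough to the die (centre x = +96). Outline x -67 to 135, y -36 to 36 mm. Trough inside 116 (x) by 52 mm; felt floor at z = 6, walls to z = 22 mm, long walls cut away at x -32 to 32 for fingers.
- drift_a: Bystander: a slim flat-nosed drift, dark steel, 105 mm long, octagonal shank 16 mm across flats tapering to a blunt 8 mm nose at +x, no ball. Origin on its axis at mid-length, 8 mm above the bench.
- drift_b: Bystander: a thicker flat-nosed drift, dark steel, 95 mm long, octagonal shank 21 mm across flats tapering to a blunt 11 mm nose at +x, no ball. Origin on its axis at mid-length, 10.5 mm above the bench.

How it is judged:
By the outcome, as a careful person would: the job done as asked, in the order asked, and still so for the second after the job is handed in, with the robot touching nothing.
It also fails if it takes over 99 s, if anything falls off the work surface, if the arm or the gripper's body presses on something with over 40 N, if the wrist force passes 120 N, or if a joint passes its speed limit or range.

## Robot

A 6-joint arm with a two-finger parallel gripper is mounted at the origin on the work surface. World frame = base frame: x ahead of the robot, y to its left, z up, the work surface at z = 0. Lengths are in mm, angles in degrees, forces in N, time in s.
With the tool pointing down it reaches from about 350 to 850 mm from the base axis. Payload 8.1 kg.
Tool frame: the origin (TCP) lies midway between the tips of the shut fingers; the grasp point (between the pads) lies 19 mm behind it; x points along the fingers, z is the direction in which the jaws open and shut, and the axes are right-handed (so a half turn about x gives the same grasp; the last joint's range is limited). The gripper opens to 85 mm and grips with 20 to 120 N. Pads are 22 mm wide; open, the fingers measure 114 mm over their backs; the gripper's body (76 mm by 85 mm) begins 54 mm behind the grasp point. The pads swing forward as they close: fully open they stand 13 mm farther back than shut.
Start: joints at [-77.544, 7.471, 85.268, -0, 87.261, -4.893], TCP at [178.937, -572.701, 198.092] pointing down, gripper open.
Joint ranges: [-169.43, 169.43], [-51.17, 129.36], [1.28, 143.12], [-76.62, 256.62], [0, 156.53], [-152.29, 152.29]. Speed limits (degrees/s): [136.94, 136.94, 159.86, 180, 180, 180].

## Interface

Orientations are given as [roll, pitch, yaw] about the fixed x, y, z axes, in that order (R = Rz(yaw) Ry(pitch) Rx(roll)).
In Python, from bench import r gives the robot as it stands. The module is installed in compiled form; this text tells all that it offers.
- The arm moves only by the tool servo_tool, never from a script. Its argument "commands" is a list that holds one entry, the list of rows, each a list of 7 numbers: the closure in counts, from 0 (fully open) to 255 (shut), then the shift along the tool's x, y, z in cm, then the turn, a rotation vector about the tool's x, y, z in degrees. A call has 1 to 8 rows; each row is the pose to reach, as a shift and turn from the pose commanded when the call began, along the tool's axes at that moment; what a row does not reach only later rows make up. A row lasts 1/10 s, in which the tool goes at most 50 mm and 8.59 degrees, less where a joint would pass 70% of its speed; a pose out of reach is approached as far as the arm can. A call with a gripper value outside its range is refused whole. The fingers move at their own pace and stop on an object; "force" is the grip in N (left out, the last holds). Time passes only in rows, so rows that repeat a pose let the fingers close. It gives the time, the measured TCP pose, the force and the opening at its end, in the units of the state.
- r.sense(): the state, without advancing time (a new reading comes with each control period).
- r.snapshot(name): name is "side" or "top"; returns (picture, depth): 420x560x3 uint8, red, green, blue; 420x560 float32, mm along the optical axis (not along the pixel's ray), 0 where there is no reading.
- r.calibration(name): a dict with "fx", "fy", "cx", "cy" (pixels), "pose" (4x4, takes a point from camera to world coordinates). Camera axes: x right, y down, z forward; pixel columns grow to the right and rows downward; lengths in mm; the calibration is good to about 2 mm. A picture is of the moment at which its call begins. calibration takes no time and is no camera call.
- r.hand_in(): hands the job in, once; it reports no verdict.
The state is a dict: "time": time; "joint_pos": joint angles; "qd": joint speeds; "joint_efforts": joint torques, N m; "tool_pos": TCP position; "tcp_rot": TCP orientation; "ft_force": force on the tool from outside, world axes, zero at the start; "wrist_torque": the same for the moment, N m; "finger_gap": finger opening in mm.
Only numpy, scipy, OpenCV 4.12 (cv2) and the standard library are available. Lean on these libraries where they do the work, as an engineer would, in place of code of your own. Each camera call takes 0.05 s, during which the arm holds its last target.

## Working session

There is one attempt and no reset: what is moved stays moved. The work goes in short steps, Python scripts to look and compute and a tool call to move; the robot and the scene stay as the last step left them, time stands still between calls to the robot, and variables do not carry over. Pictures are saved under pics/ and viewed, and the job is handed in when it is done.

Besides the shell and the picture viewer there is one more tool, called after "Call:" as name([rows], argument=value, ...), one row to a line, values as JSON. servo_tool: Moves the arm, as the interface text tells. Its arguments: {"type":"object","properties":{"commands":{"type":"array","items":{"type":"array","items":{"type":"array","items":{"type":"number"}}}},"force":{"type":"number"}},"required":["commands"]}

```bash
ls; mkdir -p pics; python3 - <<'E'
from bench import r
import cv2,numpy as np
print(r.sense())
for n in("top","side"):
    p,d=r.snapshot(n); cv2.imwrite(f"pics/{n}0.png",p[:,:,::-1]); np.save(f"{n}0d.npy",d); np.save(f"{n}0.npy",p)
    c=r.calibration(n);print(n,c,d[::100,::100])
E
```

```text
pics
{'time': 0.0, 'joint_pos': array([-7.75426998e+01,  7.51552137e+00,  8.53306842e+01,  1.09900878e-03,
        8.72608655e+01, -4.89175133e+00]), 'qd': array([-0.02629178, -0.00913349, -0.0293637 ,  0.00473761,  0.07452387,
       -0.01685483]), 'joint_efforts': array([ 1.13638635e-03, -5.69399250e+01, -5.00548482e+01, -1.18081466e-04,
        1.47816871e-02,  4.76972582e-05]), 'tool_pos': array([ 178.82332738, -572.08541719,  197.02671271]), 'tcp_rot': array([174.52089363,  89.89292332, 101.86989165]), 'ft_force': array([ 1.01554517, -0.21160231, -0.09330648]), 'wrist_torque': array([ 0.06885042, -0.00475443, -0.0440394 ]), 'finger_gap': 85.65718146494302}
top {'fx': 388.2163446720818, 'fy': 388.2163446720818, 'cx': 274.27740145455823, 'cy': 212.07099983690824, 'pose': array([[-1.58296280e-02, -9.84693668e-01,  1.73573623e-01,
         3.91417773e+02],
       [-9.99760234e-01,  1.82142221e-02,  1.21539008e-02,
         1.08577693e+01],
       [-1.51293776e-02, -1.73339614e-01, -9.84745896e-01,
         8.79944078e+02],
       [ 0.00000000e+00,  0.00000000e+00,  0.00000000e+00,
 
[... 476 characters left out ...]
575, 'pose': array([[-7.73878126e-01, -3.17034920e-01,  5.48271379e-01,
         1.18766417e+02],
       [-6.33169148e-01,  3.67503966e-01, -6.81203101e-01,
         5.30861531e+02],
       [ 1.44732648e-02, -8.74316702e-01, -4.85140011e-01,
         4.24446955e+02],
       [ 0.00000000e+00,  0.00000000e+00,  0.00000000e+00,
         1.00000000e+00]])} [[1381.7926  1621.092   1963.5845  2481.3186  2236.7441  1960.0924 ]
 [1468.9685  1746.2246  2147.0002  2778.5574  1724.3657  1743.9314 ]
 [1574.7786   924.7628   928.85077  935.8663   935.29504  950.77185]
 [ 641.41833  644.6142   647.6813   647.9422   652.09033  654.96277]
 [ 491.74054  493.41605  494.57156    0.       499.0097   500.4276 ]]
```

View pics/top0.png

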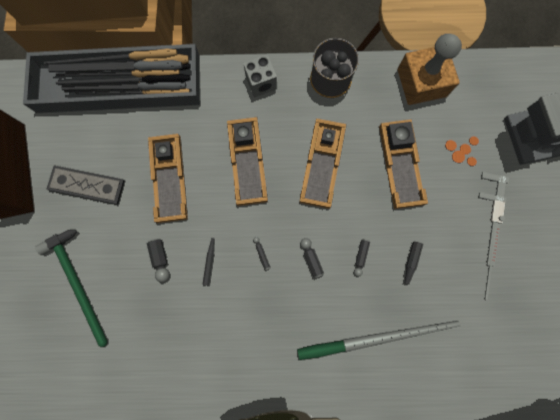

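View pics/side0.png

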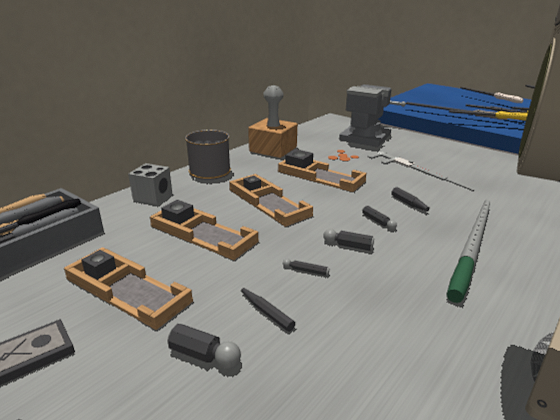

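```bash
cat > h.py <<'E'
import cv2,numpy as np
from bench import r
def ray(n,uv,z):
    c=r.calibration(n);T=c['pose'];uv=np.atleast_2d(np.asarray(uv,float))
    d=np.c_[(uv[:,0]-c['cx'])/c['fx'],(uv[:,1]-c['cy'])/c['fy'],np.ones(len(uv))]@T[:3,:3].T
    return T[:3,3]+d*((z-T[2,3])/d[:,2])[:,None]
def cloud(n,D):
    c=r.calibration(n);T=c['pose'];v,u=np.mgrid[:420,:560]
    P=np.stack([(u-c['cx'])/c['fx']*D,(v-c['cy'])/c['fy']*D,D],-1)
    return P@T[:3,:3].T+T[:3,3]
E
python3 - <<'E'
from h import *
D=np.load('top0d.npy');I=np.load('top0.npy');W=cloud('top',D)
z=W[:,:,2]
for p in [(60,230),(120,280),(235,210),(290,190),(340,290),(450,250),(380,160)]: print(p,W[p[1],p[0]].round(1))
cv2.imwrite('pics/c1.png',cv2.resize(I[110:300,130:440,::-1],None,fx=2.55,fy=2.55,interpolation=cv2.INTER_CUBIC))
m=((z>5)&(z<40)).astype(np.uint8);m[:228]=0;m[292:]=0;m[:,:140]=0;m[:,440:]=0
n,l,s,c=cv2.connectedComponentsWithStats(m)
for i in range(1,n):
    if s[i][4]<30: continue
    vu=np.argwhere(l==i); zz=np.percentile(z[l==i],95)
    P=ray('top',vu[:,::-1],zz/2)[:,:2].astype(np.float32)
    print(i,s[i],'ztop',zz.round(1),'area mean',P.mean(0).round(1),[np.round(q,1) for q in cv2.minAreaRect(P)])
E
```

```text
(60, 230) [513.5 514.7   1.8]
(120, 280) [398.  370.4   0.7]
(235, 210) [552.6 112.    2.2]
(290, 190) [598.1 -15.7  -0.8]
(340, 290) [ 368.4 -121.1    0.6]
(450, 250) [ 452.8 -372.6   -1.7]
(380, 160) [ 665.  -227.5    3.2]
7 [253 237  18  34 205] ztop 17.0 area mean [450.5  51.6] [array([452.3,  51.3]), array([76.9, 15.7]), np.float64(20.1)]
10 [147 239  23  44 636] ztop 34.0 area mean [441.4 280.6] [array([439.5, 280.2]), array([97.8, 35.7]), np.float64(15.8)]
11 [202 238  13  48 323] ztop 18.3 area mean [430.6 169.4] [array([436.2, 169.3]), array([ 18.6, 105. ]), np.float64(82.4)]
12 [300 239  24  40 440] ztop 27.3 area mean [438.  -59.6] [array([440.5, -58.7]), array([89.3, 27. ]), np.float64(21.7)]
13 [354 239  16  38 330] ztop 21.5 area mean [ 439.6 -170.5] [array([ 438.3, -170.1]), array([20.3, 84.6]), np.float64(73.1)]
15 [404 242  19  43 415] ztop 23.1 area mean [ 429.1 -282.8] [array([ 425.2, -281.5]), array([23.5, 96.8]), np.float64(70.0)]
```

View pics/c1.png

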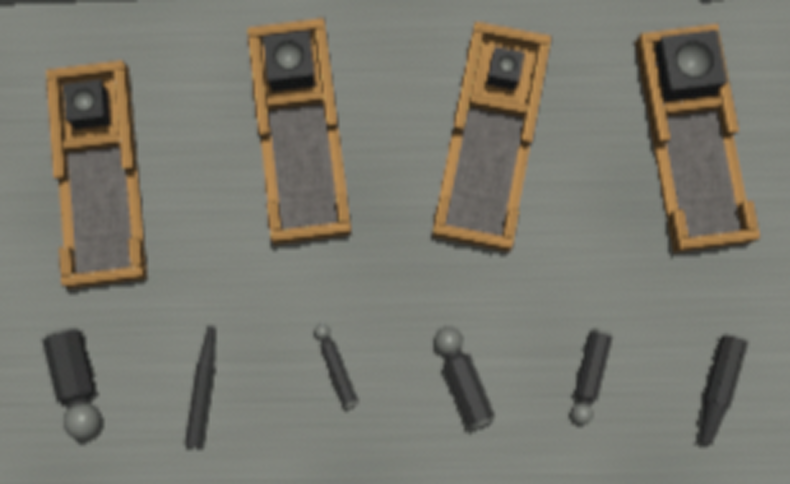

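```bash
python3 - <<'E'
from h import *
D=np.load('top0d.npy');I=np.load('top0.npy');W=cloud('top',D);z=W[:,:,2]
hsv=cv2.cvtColor(I,cv2.COLOR_RGB2HSV)
w=((hsv[:,:,0]>8)&(hsv[:,:,0]<25)&(hsv[:,:,1]>110)).astype(np.uint8);w[:112]=0;w[225:]=0;w[:,:140]=0;w[:,440:]=0
w=cv2.morphologyEx(w,cv2.MORPH_CLOSE,np.ones((3,3)))
n,l,s,c=cv2.connectedComponentsWithStats(w)
for i in range(1,n):
    if s[i][4]<200: continue
    vu=np.argwhere(l==i)
    # rim pixels: depth height 17..30
    mm=(l==i)&(z>16)&(z<28)
    P=W[mm][:,:2].astype(np.float32)
    for nm,Q in (('ray22',ray('top',vu[:,::-1],22)[:,:2].astype(np.float32)),('depth',P)):
        R=cv2.minAreaRect(Q);B=cv2.boxPoints(R)
        print(i,nm,[np.round(q,1) for q in R])
    # die: nonwood within hull with z>26
    h=np.zeros_like(w);cv2.fillConvexPoly(h,cv2.convexHull(vu[:,::-1].astype(np.int32)),1)
    dm=((h>0)&(z>27)).astype(np.uint8); dm=cv2.morphologyEx(dm,cv2.MORPH_OPEN,np.ones((3,3),np.uint8))
    vu=np.argwhere(dm);zz=np.median(z[dm>0]);
    print('  die ztop',zz.round(1),[np.round(q,1) for q in cv2.minAreaRect(ray('top',vu[:,::-1],zz)[:,:2].astype(np.float32))])
    # felt
    f=((h>0)&(hsv[:,:,1]<60)&(z<14)).astype(np.uint8);f=cv2.morphologyEx(f,cv2.MORPH_OPEN,np.ones((5,5),np.uint8))
    vu=np.argwhere(f);zz=np.median(z[f>0]); 
    print('  felt z',zz.round(1),[np.round(q,1) for q in cv2.minAreaRect(ray('top',vu[:,::-1],6)[:,:2].astype(np.float32))])
E
```

```text
1 ray22 [array([664.8,  83.5]), array([202.9,  70.3]), np.float64(6.4)]
1 depth [array([665.6,  83.6]), array([202.7,  70.3]), np.float64(6.5)]
  die ztop 38.8 [array([725.8,  89.8]), array([46.7, 42.2]), np.float64(6.4)]
  felt z 7.0 [array([635.5,  80.5]), array([111.3,  50.2]), np.float64(6.7)]
2 ray22 [array([656.5, -91.2]), array([ 70.4, 203.3]), np.float64(77.4)]
2 depth [array([657.4, -91.6]), array([ 69.9, 202.5]), np.float64(77.3)]
  die ztop 32.2 [array([ 716.8, -105.8]), array([27.8, 30.3]), np.float64(76.9)]
  felt z 7.0 [array([627.5, -85.4]), array([ 50.6, 110.6]), np.float64(77.3)]
3 ray22 [array([ 651.1, -272.6]), array([202. ,  76.1]), np.float64(6.3)]
3 depth [array([ 652. , -275.5]), array([202.4,  72.1]), np.float64(6.6)]
  die ztop 43.1 [array([ 711.4, -267.4]), array([55.3, 56. ]), np.float64(6.3)]
  felt z 7.0 [array([ 621.4, -280.5]), array([111.5,  50.4]), np.float64(6.1)]
4 ray22 [array([628.1, 265.9]), array([203.,  74.]), np.float64(6.4)]
4 depth [array([628.5, 267.3]), array([201.8,  72.4]), np.float64(6.3)]
  die ztop 35.1 [array([689.7, 273.8]), array([37. , 35.7]), np.float64(6.7)]
  felt z 7.0 [array([598.4, 265.3]), array([112. ,  50.1]), np.float64(6.4)]
```

```bash
cat >> h.py <<'E'
from scipy.spatial.transform import Rotation as Rn
def plan(xyz,jaw=None):
    s=r.sense();M=Rn.from_euler('xyz',s['tcp_rot'],degrees=True).as_matrix()
    z=M[:,2];cur=np.degrees(np.arctan2(z[1],z[0]))
    d=M.T@(np.array(xyz)-s['tool_pos'])/10
    # ideal orientation: x down, z at jaw
    if jaw is None: jaw=cur
    dj=(jaw-cur+90)%180-90; j=np.radians(cur+dj)
    zz=np.array([np.cos(j),np.sin(j),0]);xx=np.array([0,0,-1.]);T=np.c_[xx,np.cross(zz,xx),zz]
    rv=np.degrees(Rn.from_matrix(M.T@T).as_rotvec())
    print('t',round(s['time'],2),'pos',s['tool_pos'].round(1),'jaw',cur.round(1),'gap',s['finger_gap'].round(1),'F',s['ft_force'].round(1),'| shift cm',d.round(2),'rot',rv.round(1), 'j',s['joint_pos'].round(0))
E
python3 - <<'E'
from h import *
D=np.load('top0d.npy');I=np.load('top0.npy');W=cloud('top',D);z=W[:,:,2]
m=((z>5)&(z<40)).astype(np.uint8);m[:228]=0;m[292:]=0;m[:,:140]=0;m[:,440:]=0
g=cv2.cvtColor(I,cv2.COLOR_RGB2GRAY)
n,l,s,c=cv2.connectedComponentsWithStats(m)
yaw={14:20.1,25:21.7,19:163.1,32:-164.2}
for i in range(1,n):
    if s[i][4]<200 : continue
    vu=np.argwhere(l==i);zz=np.percentile(z[l==i],95)
    d={7:14,10:32,12:25,13:19}.get(i)
    if not d: continue
    P=ray('top',vu[:,::-1],d/2)[:,:2]
    a=np.linalg.svd(P-P.mean(0),full_matrices=False)[2][0]
    ax=np.degrees(np.arctan2(a[1],a[0])); ax=(ax-yaw[d]+90)%180-90+yaw[d]
    u=np.array([np.cos(np.radians(ax)),np.sin(np.radians(ax))]);v=np.array([-u[1],u[0]])
    q=(P-P.mean(0))@np.c_[u,v]
    lo,hi=q.min(0),q.max(0);c0=P.mean(0)+u*(lo[0]+hi[0])/2
    bal={14:-4,19:-6,25:-7,32:-9}[d]
    print(d,'yaw',ax.round(1),'ext',(hi-lo).round(1),'centre',c0.round(1),'grasp',(c0+u*bal).round(1))
# cutaway height: tray 25 profile across trough at several x
for nm,o,a in (('25',(631.6,79.8),6.4),('32',(618,-279),6.4)):
  a=np.radians(a);R=np.array([[np.cos(a),-np.sin(a)],[np.sin(a),np.cos(a)]])
  L=(W[:,:,:2]-o)@R
  for x0 in (-45,0,20,45):
    k=(abs(L[:,:,0]-x0)<5)&(abs(L[:,:,1])<42)
    b=np.digitize(L[:,:,1][k],np.arange(-40,41,4)); print(nm,x0,[int(np.median(z[k][b==j])) if (b==j).any() else None for j in range(1,21)])
plan((452,51,150),110)
E
```

```text
14 yaw 20.8 ext [77.  16.1] centre [452.1  52.2] grasp [448.3  50.8]
32 yaw -164.1 ext [97.9 35.8] centre [439.6 280.4] grasp [448.3 282.9]
25 yaw 20.7 ext [89.4 27.1] centre [440.5 -58.7] grasp [434.  -61.2]
19 yaw 163.2 ext [84.7 20.4] centre [ 438.3 -170.4] grasp [ 444.1 -172.1]
25 -45 [1, 22, 23, 14, 6, 7, 6, 6, 7, 6, 6, 7, 6, 6, 7, 6, 14, 22, 21, 1]
25 0 [2, 6, 6, 7, 6, 6, 7, 6, 6, 7, 7, 7, 7, 7, 6, 6, 5, 7, 5, 0]
25 20 [1, 8, 6, 7, 8, 7, 6, 7, 7, 7, 7, 6, 6, 6, 7, 7, 7, 6, 5, 0]
25 45 [0, 22, 22, 7, 6, 6, 6, 7, 6, 7, 7, 6, 7, 7, 7, 6, 16, 22, 22, 0]
32 -45 [21, 22, 21, 12, 6, 6, 7, 6, 6, 7, 6, 7, 7, 5, 6, None, 23, 22, 16, 1]
32 0 [5, 6, 7, 8, 7, 6, 6, 6, 5, 6, 7, 6, 7, 8, 7, 7, 7, 6, 4, 0]
32 20 [6, 7, 7, 6, 6, 7, 6, 6, 7, 7, 6, 6, 7, 7, 6, 5, 7, 6, 3, 0]
32 45 [21, 22, 21, 10, 6, 6, 6, 7, 5, 7, 6, 6, 8, 7, 6, None, 21, 20, 13, 0]Traceback (most recent call last):
  File "<stdin>", line 27, in <module>
  File "h.py", line 21, in plan
    print('t',round(s['time'],2),'pos',s['tool_pos'].round(1),'jaw',cur.round(1),'gap',s['finger_gap'].round(1),'F',s['ft_force'].round(1),'| shift cm',d.round(2),'rot',rv.round(1), 'j',s['joint_pos'].round(0))
                                                                                       ^^^^^^^^^^^^^^^^^^^^^
AttributeError: 'float' object has no attribute 'round'
```

```bash
sed -i "s/s\['finger_gap'\].round(1)/round(float(s['finger_gap']),1)/" h.py; python3 -c "
from h import *
plan((448,51,110),110.8)"
```

```text
t 0.1 pos [ 178.8 -572.1  197.1] jaw -72.7 gap 85.5 F [0.1 0.9 0.4] | shift cm [  8.81  44.27 -51.44] rot [-3.5 -0.1 -0. ] j [-78.   8.  85.  -0.  87.  -5.]
```

Call:
servo_tool([
  [[110, 0, 22, -26, -3.5, 0, 0], [110, 0, 22, -26, -3.5, 0, 0], [110, 0, 22, -26, -3.5, 0, 0], [110, 0, 22, -26, -3.5, 0, 0], [110, 0, 22, -26, -3.5, 0, 0], [110, 0, 22, -26, -3.5, 0, 0], [110, 0, 22, -26, -3.5, 0, 0], [110, 0, 22, -26, -3.5, 0, 0]],
], force=60)

```text
time: 0.9
tool_pos: [312.9, -255.0, 197.9]
tcp_rot: [124.5, 89.9, 55.6]
ft_force: [0.1, -1.0, -0.2]
finger_gap: 48.6
```

```bash
python3 -c "
from h import *
plan((448,51,110),110.8)"
```

```text
t 0.9 pos [ 312.9 -255.   197.9] jaw -68.9 gap 48.6 F [ 0.1 -1.  -0.2] | shift cm [  8.84  23.62 -23.66] rot [ 0.3 -0.1 -0.1] j [-47. -25. 114.   0.  90.  22.]
```

Call:
servo_tool([
  [[110, 0, 23.6, -23.7, 0.3, 0, 0], [110, 0, 23.6, -23.7, 0.3, 0, 0], [110, 4, 23.6, -23.7, 0.3, 0, 0], [110, 9, 23.6, -23.7, 0.3, 0, 0], [110, 9, 23.6, -23.7, 0.3, 0, 0], [110, 9, 23.6, -23.7, 0.3, 0, 0], [110, 9, 23.6, -23.7, 0.3, 0, 0], [110, 9, 23.6, -23.7, 0.3, 0, 0]],
])

```text
time: 1.7
tool_pos: [446.3, 50.5, 104.4]
tcp_rot: [-126.0, 89.7, 164.8]
ft_force: [-1.5, -0.9, -0.0]
finger_gap: 48.8
```

```bash
python3 -c "
from h import *
plan((448.3,50.8,3),110.8)"
```

```text
t 1.7 pos [446.3  50.5 104.4] jaw -69.2 gap 48.8 F [-1.5 -0.9 -0. ] | shift cm [10.14  0.24  0.08] rot [ 0.  -0.2  0.3] j [ -0. -13. 115.   0.  78.  69.]
```

Call:
servo_tool([
  [[110, 4.5, 0.2, 0.1, 0, -0.2, 0.3], [110, 8.5, 0.2, 0.1, 0, -0.2, 0.3], [110, 8.5, 0.2, 0.1, 0, -0.2, 0.3], [110, 8.5, 0.2, 0.1, 0, -0.2, 0.3]],
])

```text
time: 2.1
tool_pos: [449.1, 45.6, 23.2]
tcp_rot: [47.2, 89.8, -22.3]
ft_force: [0.9, -0.2, -0.4]
finger_gap: 48.7
```

```bash
python3 -c "
from h import *
plan((448.3,50.8,3),110.8)
p,d=r.snapshot('top');cv2.imwrite('pics/t1.png',cv2.resize(p[180:320,160:360,::-1],None,fx=4,fy=4,interpolation=cv2.INTER_CUBIC))
p,d=r.snapshot('side');cv2.imwrite('pics/s1.png',cv2.resize(p[180:320,200:400,::-1],None,fx=4,fy=4,interpolation=cv2.INTER_CUBIC))"
```

```text
t 2.1 pos [449.1  45.6  23.2] jaw -69.5 gap 48.7 F [ 0.9 -0.2 -0.4] | shift cm [ 2.02  0.1  -0.52] rot [-0.3  0.2 -0.2] j [ -1.  -7. 119.  -0.  68.  69.]
```

View pics/s1.png

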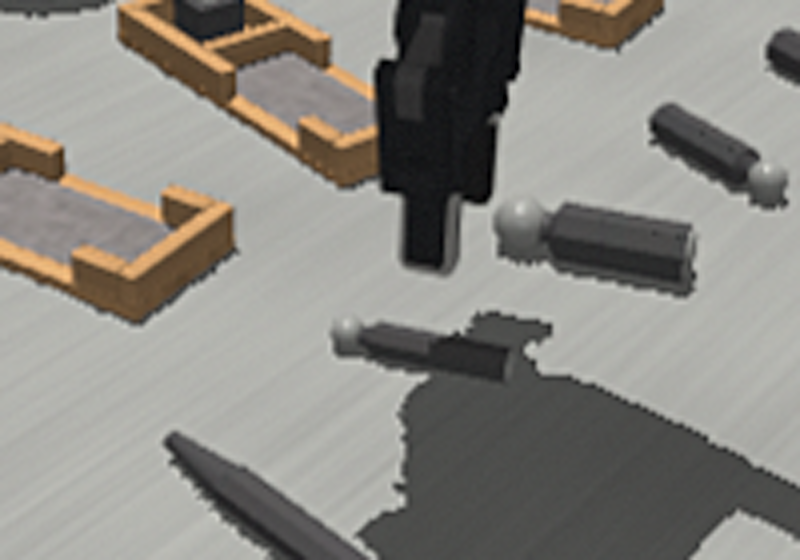

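View pics/t1.png

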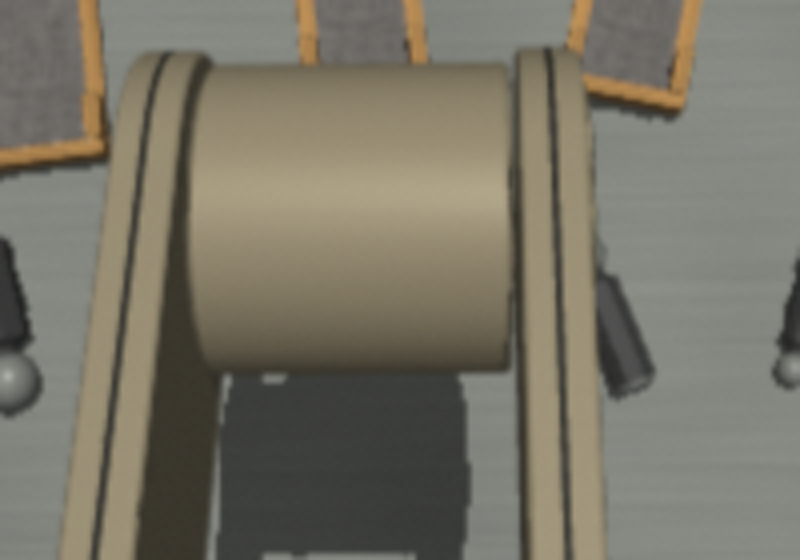

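```bash
cat >> h.py <<'E'
def proj(n,P):
    c=r.calibration(n);T=c['pose'];p=(np.asarray(P,float)-T[:3,3])@T[:3,:3]
    return (c['fx']*p[...,0]/p[...,2]+c['cx'],c['fy']*p[...,1]/p[...,2]+c['cy'])
E
python3 -c "
from h import *
plan((448.3,50.8,3),110.8)
for P in [(440,70,25),(449,46,23),(458,23,25),(452,52,7),(415,38,7)]: print(P,proj('side',P))
p,d=r.snapshot('side');W=cloud('side',d)
print(W[240,300:316:2].round(0)); print(W[244,300:316:2].round(0))
"
```

```text
t 2.2 pos [451.8  45.8  25.6] jaw -69.5 gap 48.9 F [-0.2 -0.2 -0.1] | shift cm [ 2.26 -0.17 -0.6 ] rot [-0.3  0.3 -0.5] j [ -1.  -7. 119.  -0.  68.  69.]
(440, 70, 25) (np.float64(307.65130015249827), np.float64(264.79401428406044))
(449, 46, 23) (np.float64(311.96121686337534), np.float64(257.10259976968536))
(458, 23, 25) (np.float64(315.7787150938187), np.float64(248.12782944593823))
(452, 52, 7) (np.float64(307.86010872294105), np.float64(266.12423002828405))
(415, 38, 7) (np.float64(331.5478822713044), np.float64(271.00254745771554))
[[443.  88.  78.]
 [442.  85.  77.]
 [440.  83.  77.]
 [436.  83.  79.]
 [434.  81.  79.]
 [435.  75.  76.]
 [431.  75.  77.]
 [498. -30.  -1.]]
[[446.  84.  68.]
 [442.  85.  70.]
 [439.  83.  71.]
 [436.  83.  72.]
 [433.  82.  73.]
 [435.  74.  68.]
 [431.  74.  69.]
 [491. -20.  -2.]]
```

```bash
python3 -c "
from h import *
s=r.sense();print(s['tool_pos'],s['joint_pos'],s['qd'],s['joint_efforts'])
p,d=r.snapshot('side');cv2.imwrite('pics/s2.png',p[:,:,::-1])
s=r.sense();print(s['time'],s['tool_pos'],s['joint_pos'],s['qd'])
W=cloud('side',d)
print(W[235:262:3,308].round(0))
"
```

```text
[452.09101397  45.82073168  25.84786516] [-6.09044956e-01 -6.93719688e+00  1.18499630e+02 -8.95772335e-02
  6.78436115e+01  6.89147016e+01] [ 0.20819999 -0.18547523 -0.02145472  0.10188828 -0.37640007  0.00902512] [-2.31610975e-03 -3.74962521e+01 -4.38319981e+01 -1.29626787e-02
  2.73292302e-02 -8.82003049e-03]
2.3 [452.07596856  45.93493612  25.77177432] [-5.95706835e-01 -6.94300013e+00  1.18513853e+02 -8.82030937e-02
  6.78249746e+01  6.89184573e+01] [ 0.21397328  0.27348096  0.36182048  0.00939862 -0.37565015  0.05800347]
[[434.  82.  88.]
 [433.  82.  83.]
 [434.  80.  76.]
 [433.  81.  72.]
 [438.  75.  62.]
 [488.   3.  -2.]
 [482.  10.  -2.]
 [475.  19.  -0.]
 [470.  27.  -0.]]
```

View pics/s2.png

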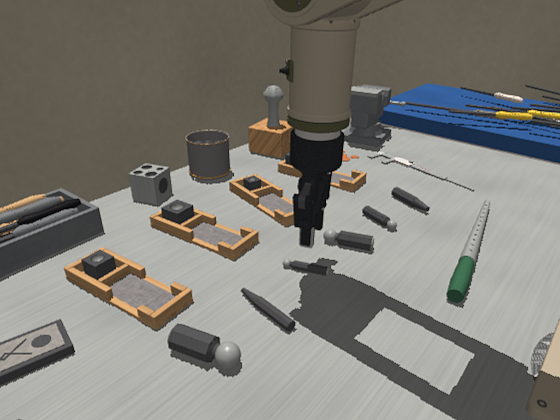

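```bash
python3 -c "
from h import *
p,d=r.snapshot('side');cv2.imwrite('pics/s3.png',cv2.resize(p[160:280,260:380,::-1],None,fx=5,fy=5,interpolation=cv2.INTER_CUBIC))
W=cloud('side',d)
for v in range(180,256,5):
  print(v,[tuple(W[v,u].round(0).astype(int)) for u in range(296,332,5)])
"
```

```text
180 [(np.int64(690), np.int64(-223), np.int64(-4)), (np.int64(446), np.int64(88), np.int64(175)), (np.int64(440), np.int64(85), np.int64(176)), (np.int64(433), np.int64(83), np.int64(177)), (np.int64(430), np.int64(74), np.int64(175)), (np.int64(441), np.int64(46), np.int64(162)), (np.int64(439), np.int64(36), np.int64(159)), (np.int64(616), np.int64(-260), np.int64(5))]
185 [(np.int64(669), np.int64(-196), np.int64(-2)), (np.int64(445), np.int64(88), np.int64(168)), (np.int64(439), np.int64(85), np.int64(168)), (np.int64(432), np.int64(83), np.int64(170)), (np.int64(431), np.int64(73), np.int64(167)), (np.int64(431), np.int64(59), np.int64(162)), (np.int64(440), np.int64(33), np.int64(150)), (np.int64(604), np.int64(-243), np.int64(2))]
190 [(np.int64(652), np.int64(-174), np.int64(-1)), (np.int64(443), np.int64(90), np.int64(161)), (np.int64(433), np.int64(93), np.int64(165)), (np.int64(430), np.int64(85), np.int64(164)), (np.int64(432), np.int64(71), np.int64(158)), (np.int64(428), np.int64(63), np.int64(156)), (np.int64(441), np.int64(31), np.int64(141)), (np.int64(594), np.int64
[... 4161 characters left out ...]
4(16), np.int64(-2)), (np.int64(495), np.int64(13), np.int64(0)), (np.int64(490), np.int64(5), np.int64(-2)), (np.int64(484), np.int64(0), np.int64(-2)), (np.int64(477), np.int64(-6), np.int64(-2)), (np.int64(470), np.int64(-12), np.int64(-2)), (np.int64(463), np.int64(-17), np.int64(-1)), (np.int64(457), np.int64(-24), np.int64(-2))]
255 [(np.int64(493), np.int64(31), np.int64(0)), (np.int64(488), np.int64(22), np.int64(-2)), (np.int64(480), np.int64(18), np.int64(-1)), (np.int64(476), np.int64(10), np.int64(-3)), (np.int64(468), np.int64(7), np.int64(-2)), (np.int64(462), np.int64(-1), np.int64(-3)), (np.int64(454), np.int64(-4), np.int64(-1)), (np.int64(448), np.int64(-10), np.int64(-1))]
```

View pics/s3.png

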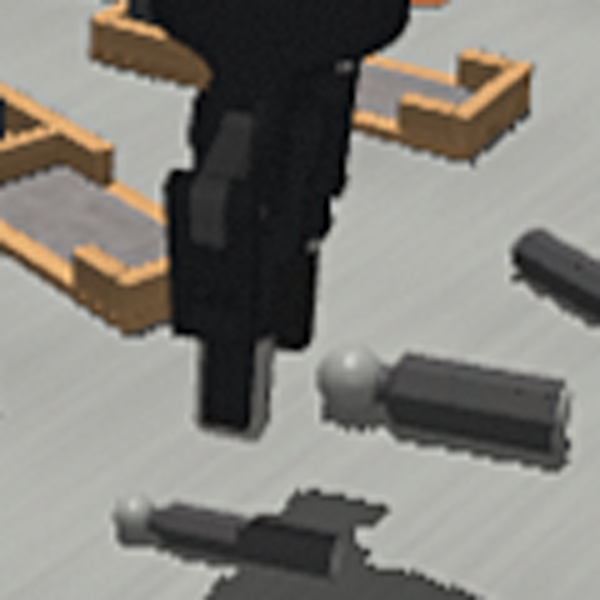

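Call:
servo_tool([
  [[110, 1.5, 0, -0.5, 0, 0, 0], [110, 1.5, 0, -0.5, 0, 0, 0], [110, 1.5, 0, -0.5, 0, 0, 0], [110, 1.5, 0, -0.5, 0, 0, 0]],
])

```text
time: 2.75
tool_pos: [448.9, 50.9, 9.1]
tcp_rot: [57.9, 89.6, -11.5]
ft_force: [-0.2, 0.5, -0.3]
finger_gap: 48.6
```

```bash
python3 -c "
from h import *
p,d=r.snapshot('side');cv2.imwrite('pics/s4.png',cv2.resize(p[160:300,240:380,::-1],None,fx=4,fy=4,interpolation=cv2.INTER_CUBIC))
plan((448.3,50.8,3),110.8)
W=cloud('side',d)
for v in range(235,270,3):
  print(v,[W[v,u].round(0).astype(int).tolist() for u in range(300,316,3)])
"
```

```text
t 2.8 pos [448.9  50.9   9. ] jaw -69.4 gap 48.5 F [-0.3 -0.   0.2] | shift cm [ 0.6  -0.06 -0.02] rot [-0.2  0.2 -0.4] j [  0.  -6. 119.  -0.  66.  70.]
235 [[432, 104, 99], [429, 102, 99], [420, 106, 104], [418, 103, 104], [425, 84, 92], [455, 32, 56]]
238 [[431, 105, 95], [427, 104, 96], [421, 104, 98], [419, 100, 97], [425, 84, 87], [456, 31, 49]]
241 [[442, 90, 78], [428, 102, 89], [422, 102, 92], [418, 100, 93], [428, 79, 79], [495, -29, -1]]
244 [[442, 90, 73], [437, 88, 74], [432, 88, 76], [431, 82, 73], [427, 80, 74], [488, -19, 0]]
247 [[440, 92, 69], [436, 90, 70], [432, 88, 70], [431, 81, 68], [429, 77, 67], [483, -12, -1]]
250 [[440, 92, 64], [436, 89, 64], [432, 87, 65], [432, 80, 61], [429, 77, 61], [477, -4, -1]]
253 [[440, 91, 58], [436, 89, 58], [432, 87, 60], [433, 79, 55], [429, 76, 56], [472, 4, -1]]
256 [[442, 89, 51], [437, 88, 53], [433, 86, 53], [431, 80, 51], [430, 73, 48], [467, 10, -2]]
259 [[480, 36, 0], [477, 32, -1], [436, 81, 44], [432, 78, 44], [464, 23, 0], [463, 16, -3]]
262 [[465, 57, 12], [461, 53, 12], [469, 34, -2], [465, 31, -2], [460, 29, -1], [457, 25, -1]]
265 [[460, 63, 12], [455, 62, 13], [452, 58, 12], [448, 54, 12], [444, 52, 13], [441, 48, 12]]
268 [[458, 65, 8], [454, 63, 8], [450, 60, 9], [445, 58, 10], [442, 55, 10], [436, 54, 12]]
```

View pics/s4.png

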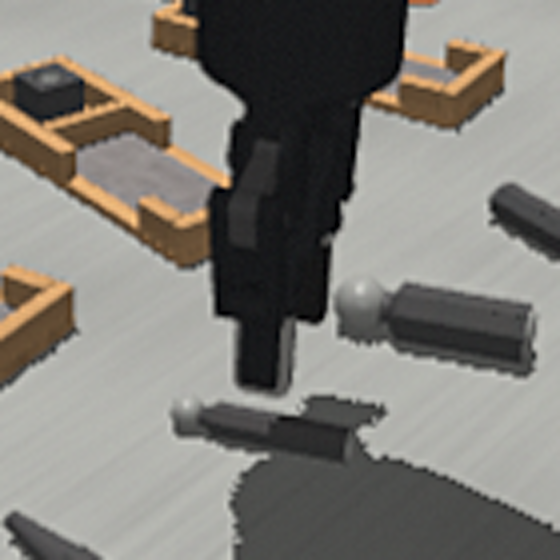

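Call:
servo_tool([
  [[195, 0, 0, 0, 0, 0, 0], [195, 0, 0, 0, 0, 0, 0], [195, 0, 0, 0, 0, 0, 0], [195, 0, 0, 0, 0, 0, 0]],
])

```text
time: 3.2
tool_pos: [448.1, 51.0, 8.1]
tcp_rot: [56.1, 89.6, -13.3]
ft_force: [0.9, 0.5, -0.0]
finger_gap: 20.3
```

```bash
python3 -c "
from h import *
p,d=r.snapshot('side');cv2.imwrite('pics/s5.png',cv2.resize(p[160:300,240:380,::-1],None,fx=4,fy=4,interpolation=cv2.INTER_CUBIC))
plan((448.3,50.8,3),110.8)
W=cloud('side',d)
for v in range(241,270,3):
  print(v,[W[v,u].round(0).astype(int).tolist() for u in range(300,319,3)])
"
```

```text
t 3.25 pos [448.1  51.    8.1] jaw -69.5 gap 19.8 F [ 0.1  1.  -0.3] | shift cm [0.51 0.01 0.02] rot [-0.2  0.2 -0.3] j [  0.  -6. 119.  -0.  66.  70.]
241 [[517, -12, -2], [446, 77, 70], [441, 76, 72], [437, 74, 73], [435, 68, 70], [433, 64, 69], [442, 42, 55]]
244 [[509, -2, -1], [446, 77, 65], [442, 75, 65], [437, 74, 67], [436, 68, 64], [433, 64, 64], [442, 42, 49]]
247 [[504, 5, -1], [445, 78, 60], [441, 76, 61], [437, 73, 61], [435, 68, 60], [434, 61, 56], [480, -16, -1]]
250 [[498, 13, -1], [445, 77, 54], [442, 73, 53], [435, 75, 58], [436, 66, 53], [434, 61, 51], [474, -8, -1]]
253 [[492, 20, -1], [447, 75, 47], [442, 74, 49], [436, 73, 50], [436, 66, 47], [472, 3, -1], [468, 0, -1]]
256 [[487, 28, -1], [482, 25, 0], [478, 21, -1], [440, 67, 40], [435, 67, 43], [467, 11, -1], [463, 7, -2]]
259 [[481, 34, -2], [478, 31, -2], [473, 28, -1], [470, 24, -2], [465, 22, -1], [462, 17, -2], [459, 13, -3]]
262 [[464, 58, 13], [460, 55, 13], [468, 35, -2], [465, 31, -2], [460, 29, -1], [457, 25, -2], [452, 22, -1]]
265 [[459, 64, 12], [455, 62, 13], [452, 58, 13], [448, 55, 12], [445, 50, 11], [440, 50, 14], [436, 46, 13]]
268 [[459, 64, 6], [454, 62, 8], [450, 60, 9], [445, 59, 10], [440, 57, 12], [436, 54, 12], [434, 50, 11]]
```

View pics/s5.png

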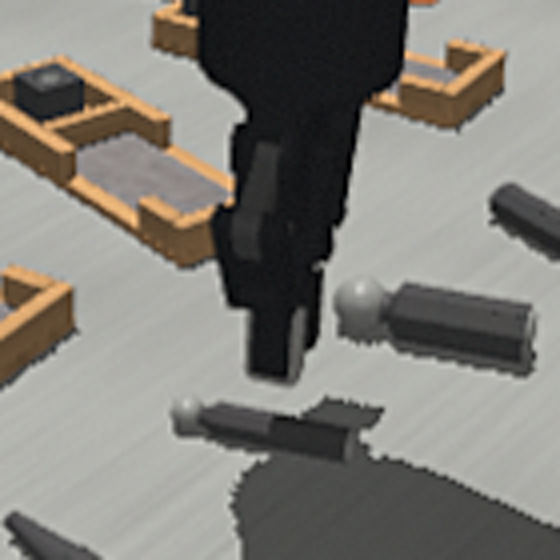

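Call:
servo_tool([
  [[145, 0, 0, 0, 0, 0, 0], [145, 1, 0, 0, 0, 0, 0], [145, 2, 0, 0, 0, 0, 0], [145, 3, 0, 0, 0, 0, 0], [145, 3.3, 0, 0, 0, 0, 0], [145, 3.3, 0, 0, 0, 0, 0], [145, 3.3, 0, 0, 0, 0, 0]],
])

```text
time: 3.95
tool_pos: [448.3, 50.9, -25.0]
tcp_rot: [55.4, 89.7, -14.1]
ft_force: [-1.3, 0.7, -0.2]
finger_gap: 37.1
```

```bash
python3 -c "
from h import *
p,d=r.snapshot('side');cv2.imwrite('pics/s6.png',cv2.resize(p[180:320,240:380,::-1],None,fx=4,fy=4,interpolation=cv2.INTER_CUBIC))
plan((448.3,50.8,-30),110.8)
W=cloud('side',d)
for v in range(265,290,3):
  print(v,[W[v,u].round(0).astype(int).tolist() for u in range(297,319,3)])
"
```

```text
t 4.0 pos [448.6  50.9 -24.7] jaw -69.5 gap 36.6 F [-0.5  1.3  0.1] | shift cm [ 0.53 -0.04 -0.  ] rot [-0.3  0.2 -0.3] j [  0.  -2. 120.  -0.  62.  70.]
265 [[464, 65, 11], [445, 83, 29], [438, 85, 34], [434, 83, 34], [432, 78, 32], [429, 74, 32], [442, 47, 11], [436, 46, 13]]
268 [[462, 67, 7], [443, 85, 26], [438, 84, 27], [434, 83, 29], [433, 76, 26], [429, 73, 26], [437, 53, 11], [432, 52, 12]]
271 [[464, 65, -2], [443, 86, 21], [439, 83, 21], [434, 83, 23], [433, 76, 20], [429, 73, 20], [435, 55, 7], [430, 55, 9]]
274 [[460, 71, -2], [447, 80, 10], [443, 77, 9], [435, 81, 16], [434, 74, 13], [440, 56, -1], [119, 531, 424], [432, 51, 1]]
277 [[454, 78, -1], [451, 74, -2], [447, 71, -2], [444, 68, -2], [439, 65, -1], [436, 62, -1], [432, 59, -2], [429, 55, -2]]
280 [[451, 82, -3], [445, 81, -1], [442, 77, -2], [439, 74, -2], [435, 72, -1], [432, 68, -2], [427, 66, -1], [424, 62, -2]]
283 [[446, 88, -3], [441, 87, -2], [438, 83, -2], [434, 81, -1], [430, 78, -1], [427, 75, -1], [423, 72, -1], [419, 69, -1]]
286 [[439, 97, 0], [436, 94, 0], [434, 89, -2], [430, 85, -3], [426, 83, -2], [422, 81, -2], [419, 77, -2], [416, 73, -3]]
289 [[436, 101, -2], [431, 100, 0], [428, 96, -1], [425, 93, -1], [421, 90, -1], [418, 87, -1], [414, 84, -1], [411, 81, -1]]
```

View pics/s6.png

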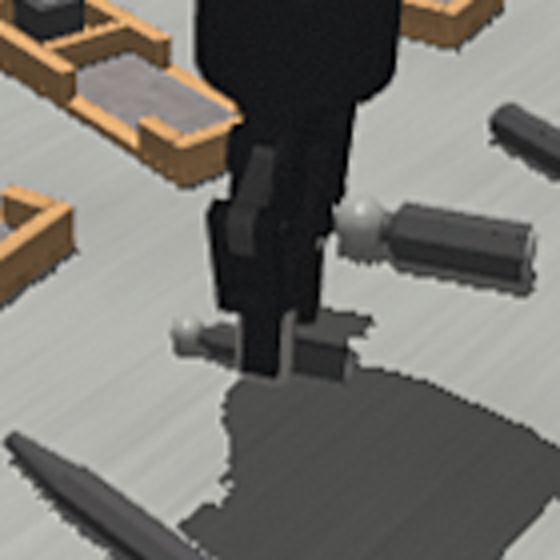

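Call:
servo_tool([
  [[145, 0.5, 0, 0, 0, 0, 0], [145, 0.5, 0, 0, 0, 0, 0], [230, 0.5, 0, 0, 0, 0, 0], [255, 0.5, 0, 0, 0, 0, 0], [255, 0.5, 0, 0, 0, 0, 0], [255, 0.5, 0, 0, 0, 0, 0], [255, 0.5, 0, 0, 0, 0, 0]],
], force=60)

```text
time: 4.7
tool_pos: [448.6, 50.9, -29.6]
tcp_rot: [57.4, 89.6, -12.0]
ft_force: [-1.3, 0.5, 3.8]
finger_gap: 12.1
```

Call:
servo_tool([
  [[255, -3, 0, 0, 0, 0, 0], [255, -7, 0, 0, 0, 0, 0], [255, -9, 0, 0, 0, 0, 0], [255, -9, 0, 0, 0, 0, 0], [255, -9, 0, 0, 0, 0, 0], [255, -9, 0, 0, 0, 0, 0]],
])

```text
time: 5.3
tool_pos: [446.5, 51.0, 58.4]
tcp_rot: [46.6, 89.8, -22.8]
ft_force: [-0.2, 0.9, -1.5]
finger_gap: 12.0
```

```bash
python3 -c "
from h import *
p,d=r.snapshot('side');cv2.imwrite('pics/s7.png',cv2.resize(p[120:320,200:400,::-1],None,fx=3,fy=3,interpolation=cv2.INTER_CUBIC))
plan((620,-83.1,60),77.4)
"
```

```text
t 5.35 pos [446.4  51.   58.2] jaw -69.4 gap 12.1 F [-0.8  0.9 -0.2] | shift cm [-0.11 11.55 18.66] rot [33.2  0.1 -0.2] j [  0. -10. 118.  -0.  72.  70.]
```

View pics/s7.png

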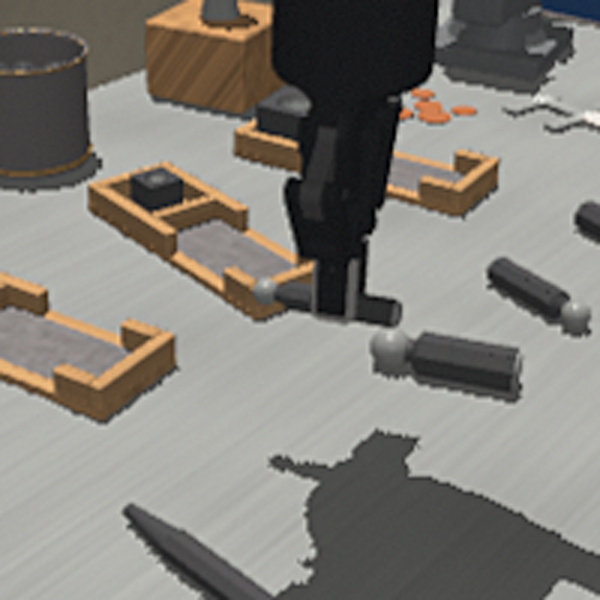

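Call:
servo_tool([
  [[255, 0, 11.6, 18.7, 33.2, 0, 0], [255, 0, 11.6, 18.7, 33.2, 0, 0], [255, 0, 11.6, 18.7, 33.2, 0, 0], [255, 0, 11.6, 18.7, 33.2, 0, 0], [255, 0, 11.6, 18.7, 33.2, 0, 0], [255, 0, 11.6, 18.7, 33.2, 0, 0], [255, 0, 11.6, 18.7, 33.2, 0, 0], [255, 0, 11.6, 18.7, 33.2, 0, 0]],
])

```text
time: 6.15
tool_pos: [620.6, -82.4, 60.0]
tcp_rot: [92.4, 89.8, -10.3]
ft_force: [0.5, 0.9, -0.4]
finger_gap: 11.9
```

```bash
python3 -c "
from h import *
plan((620,-83.1,-10),77.4)
"
```

```text
t 6.15 pos [620.6 -82.4  60. ] jaw -102.6 gap 11.9 F [ 0.5  0.9 -0.4] | shift cm [ 7.   -0.07  0.08] rot [-0.  -0.  -0.2] j [-12.  17.  89.   0.  74.  90.]
```

Call:
servo_tool([
  [[255, 4, -0.1, 0.1, 0, 0, 0], [255, 7, -0.1, 0.1, 0, 0, 0], [255, 7, -0.1, 0.1, 0, 0, 0], [255, 7, -0.1, 0.1, 0, 0, 0], [255, 7, -0.1, 0.1, 0, 0, 0]],
])

```text
time: 6.65
tool_pos: [622.8, -84.1, -6.2]
tcp_rot: [89.9, 89.5, -12.7]
ft_force: [1.0, 0.3, 0.0]
finger_gap: 11.5
```

```bash
python3 -c "
from h import *
p,d=r.snapshot('side');cv2.imwrite('pics/s8.png',cv2.resize(p[120:260,200:400,::-1],None,fx=4,fy=4,interpolation=cv2.INTER_CUBIC))
plan((620,-83.1,-23),77.4)
"
```

```text
t 6.7 pos [623.2 -84.3  -6. ] jaw -102.6 gap 11.5 F [ 0.2 -0.3 -0.8] | shift cm [ 1.7  -0.35 -0.05] rot [-0.  -0.  -0.6] j [-12.  22.  91.  -0.  67.  90.]
```

View pics/s8.png

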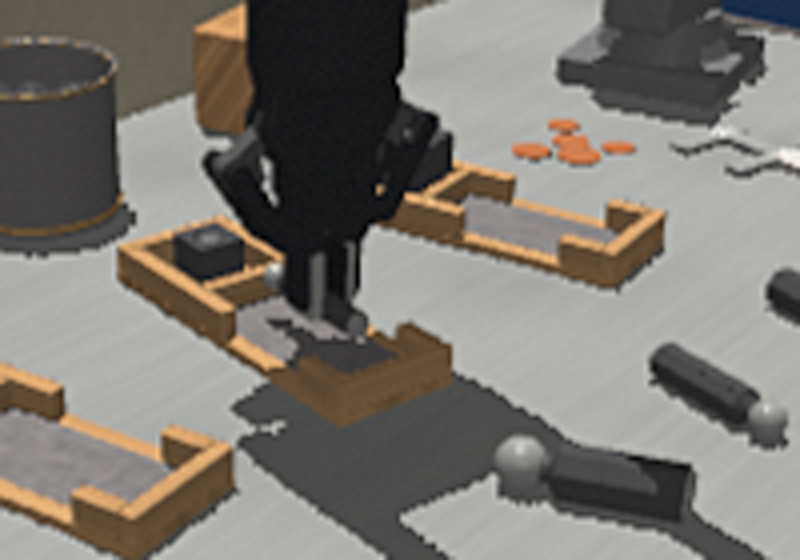

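Call:
servo_tool([
  [[255, 1, -0.3, 0, 0, 0, -0.5], [255, 1.4, -0.3, 0, 0, 0, -0.5], [255, 1.4, -0.3, 0, 0, 0, -0.5], [255, 1.4, -0.3, 0, 0, 0, -0.5], [255, 1.4, -0.3, 0, 0, 0, -0.5]],
])

```text
time: 7.2
tool_pos: [618.4, -83.6, -22.7]
tcp_rot: [-88.5, 89.8, 168.9]
ft_force: [0.5, -0.1, -1.0]
finger_gap: 11.4
```

```bash
python3 -c "
from h import *
plan((620,-83.1,-23),77.4)
"
```

```text
t 7.2 pos [618.4 -83.6 -22.7] jaw -102.7 gap 11.4 F [ 0.5 -0.1 -1. ] | shift cm [ 0.03  0.14 -0.08] rot [-0.1  0.   0.2] j [-12.  23.  91.  -0.  66.  90.]
```

Call:
servo_tool([
  [[255, 0.08, 0.1, -0.05, 0, 0, 0.2], [255, 0.08, 0.1, -0.05, 0, 0, 0.2], [255, 0.08, 0.1, -0.05, 0, 0, 0.2], [255, 0.08, 0.1, -0.05, 0, 0, 0.2]],
])

```text
time: 7.6
tool_pos: [619.6, -83.3, -23.5]
tcp_rot: [89.1, 89.9, -13.6]
ft_force: [0.7, 0.5, 0.1]
finger_gap: 11.5
```

```bash
python3 -c "
from h import *
p,d=r.snapshot('side');cv2.imwrite('pics/s9.png',cv2.resize(p[140:260,220:360,::-1],None,fx=5,fy=5,interpolation=cv2.INTER_CUBIC))
plan((620,-83.1,-23.5),77.4)
"
```

```text
t 7.65 pos [619.6 -83.3 -23.5] jaw -102.7 gap 12.1 F [ 0.5 -0.4 -1.4] | shift cm [ 0.    0.04 -0.03] rot [-0.1  0.  -0.1] j [-12.  23.  91.  -0.  66.  90.]
```

View pics/s9.png

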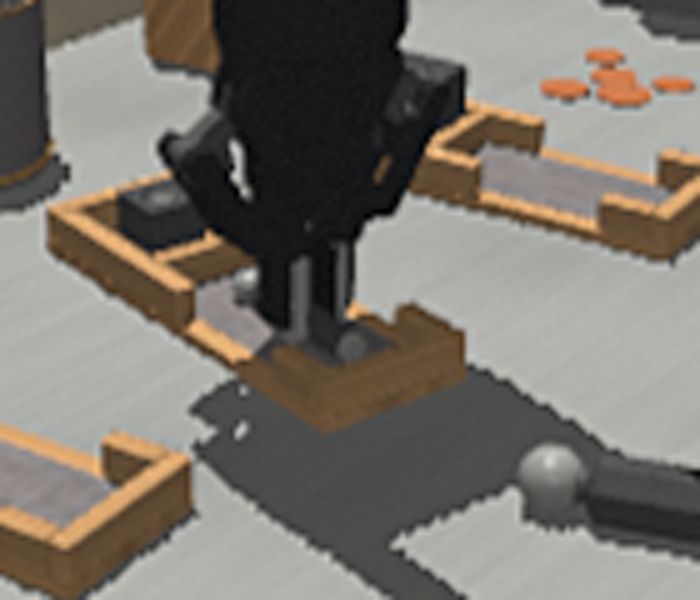

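Call:
servo_tool([
  [[215, 0.02, 0, 0, 0, 0, 0], [190, 0.02, 0, 0, 0, 0, 0], [170, 0, 0, 0, 0, 0, 0], [160, 0, 0, 0, 0, 0, 0], [155, -2, 0, 0, 0, 0, 0], [150, -6, 0, 0, 0, 0, 0], [145, -9, 0, 0, 0, 0, 0], [145, -9, 0, 0, 0, 0, 0]],
])

```text
time: 8.45
tool_pos: [623.7, -84.1, 72.9]
tcp_rot: [90.0, 89.4, -12.6]
ft_force: [1.3, -0.0, -0.2]
finger_gap: 36.6
```

```bash
python3 -c "
from h import *
p,d=r.snapshot('side');cv2.imwrite('pics/s10.png',cv2.resize(p[140:260,220:360,::-1],None,fx=5,fy=5,interpolation=cv2.INTER_CUBIC))
plan((444.1,-172.1,50),73.2)
"
```

```text
t 8.5 pos [622.1 -83.8  70.1] jaw -102.6 gap 37.1 F [-0.3 -0.1 -0.5] | shift cm [  1.9  -15.45  12.51] rot [ 4.2 -0.  -0.4] j [-12.  16.  89.  -0.  74.  90.]
```

View pics/s10.png

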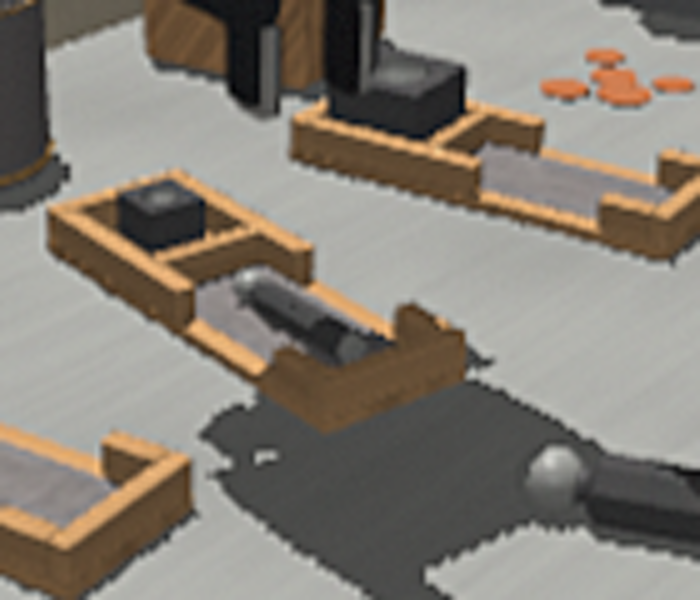

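Call:
servo_tool([
  [[140, 1, -15.4, 12.5, 4.2, 0, 0], [140, 1, -15.4, 12.5, 4.2, 0, 0], [140, 1, -15.4, 12.5, 4.2, 0, 0], [140, 1, -15.4, 12.5, 4.2, 0, 0], [140, 1, -15.4, 12.5, 4.2, 0, 0], [140, 1, -15.4, 12.5, 4.2, 0, 0], [140, 1, -15.4, 12.5, 4.2, 0, 0], [140, 1, -15.4, 12.5, 4.2, 0, 0]],
])

```text
time: 9.3
tool_pos: [442.9, -171.2, 56.5]
tcp_rot: [95.5, 89.9, -11.3]
ft_force: [0.0, 0.9, 0.2]
finger_gap: 38.7
```

```bash
python3 -c "
from h import *
plan((444.1,-172.1,-28),73.2)
"
```

```text
t 9.3 pos [ 442.9 -171.2   56.5] jaw -106.8 gap 38.7 F [0.  0.9 0.2] | shift cm [8.45 0.13 0.06] rot [ 0.  -0.  -0.1] j [-27.  -5. 114.   0.  72.  79.]
```

Call:
servo_tool([
  [[140, 3, 0.1, 0.1, 0, 0, 0], [140, 6, 0.1, 0.1, 0, 0, 0], [140, 7, 0.1, 0.1, 0, 0, 0], [140, 7, 0.1, 0.1, 0, 0, 0], [140, 7, 0.1, 0.1, 0, 0, 0], [140, 7, 0.1, 0.1, 0, 0, 0]],
])

```text
time: 9.9
tool_pos: [444.1, -173.3, -12.0]
tcp_rot: [83.0, 89.8, -23.8]
ft_force: [0.1, 0.1, -0.1]
finger_gap: 38.6
```

```bash
python3 -c "
from h import *
p,d=r.snapshot('side');cv2.imwrite('pics/s11.png',cv2.resize(p[160:280,320:460,::-1],None,fx=5,fy=5,interpolation=cv2.INTER_CUBIC))
plan((444.1,-172.1,-28),73.2)
"
```

```text
t 9.95 pos [ 444.  -173.4  -12. ] jaw -106.8 gap 38.5 F [-0.3  0.9 -0. ] | shift cm [ 1.6  -0.04 -0.13] rot [-0.   0.  -0.2] j [-28.   1. 116.   0.  63.  79.]
```

View pics/s11.png

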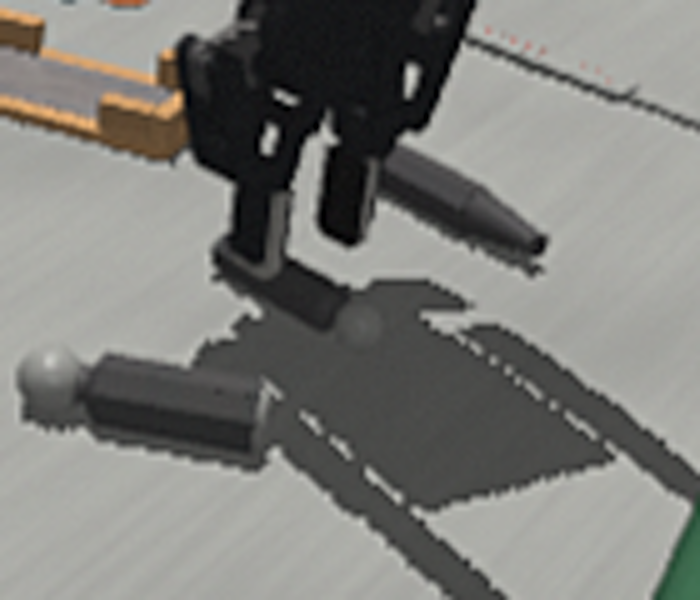

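Call:
servo_tool([
  [[140, 1.0, 0, -0.1, 0, 0, 0], [140, 1.6, 0, -0.1, 0, 0, 0], [140, 1.6, 0, -0.1, 0, 0, 0], [255, 1.6, 0, -0.1, 0, 0, 0], [255, 1.6, 0, -0.1, 0, 0, 0], [255, 1.6, 0, -0.1, 0, 0, 0], [255, 1.6, 0, -0.1, 0, 0, 0], [255, 1.6, 0, -0.1, 0, 0, 0]],
], force=70)

```text
time: 10.75
tool_pos: [442.9, -171.9, -29.6]
tcp_rot: [89.0, 89.9, -17.8]
ft_force: [0.5, 0.4, -0.3]
finger_gap: 16.8
```

Call:
servo_tool([
  [[255, -3, 0, 0, 0, 0, 0], [255, -7, 0, 0, 0, 0, 0], [255, -12, 0, 0, 0, 0, 0], [255, -13, 0, 0, 0, 0, 0], [255, -13, 0, 0, 0, 0, 0], [255, -13, 0, 0, 0, 0, 0], [255, -13, 0, 0, 0, 0, 0]],
])

```text
time: 11.45
tool_pos: [441.1, -170.9, 97.8]
tcp_rot: [-104.2, 89.8, 148.9]
ft_force: [-1.0, 0.0, -2.0]
finger_gap: 17.0
```

```bash
python3 -c "
from h import *
p,d=r.snapshot('side');cv2.imwrite('pics/s12.png',cv2.resize(p[100:280,320:500,::-1],None,fx=3,fy=3,interpolation=cv2.INTER_CUBIC))
p,d=r.snapshot('top');cv2.imwrite('pics/t12.png',cv2.resize(p[100:230,250:380,::-1],None,fx=4,fy=4,interpolation=cv2.INTER_CUBIC));np.save('top1.npy',p);np.save('top1d.npy',d)
plan((600.6,263.9,90),96.4)
"
```

```text
t 11.55 pos [ 441.4 -171.1   98.2] jaw -106.9 gap 16.8 F [-0.4  0.8 -2.3] | shift cm [  0.84   2.63 -46.24] rot [-23.2  -0.1   0.1] j [-27.  -8. 112.   0.  77.  79.]
```

View pics/s12.png

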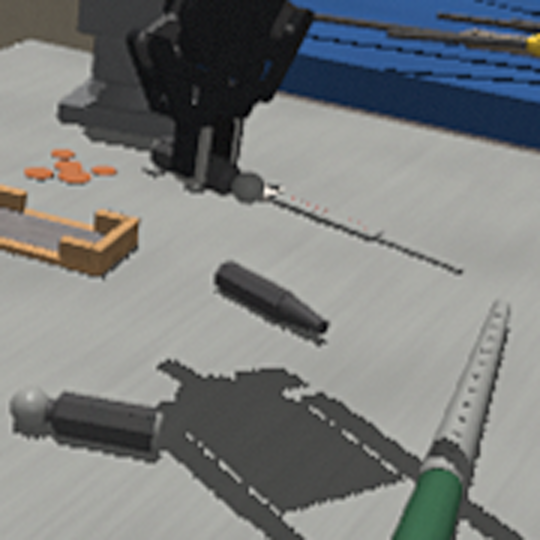

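View pics/t12.png

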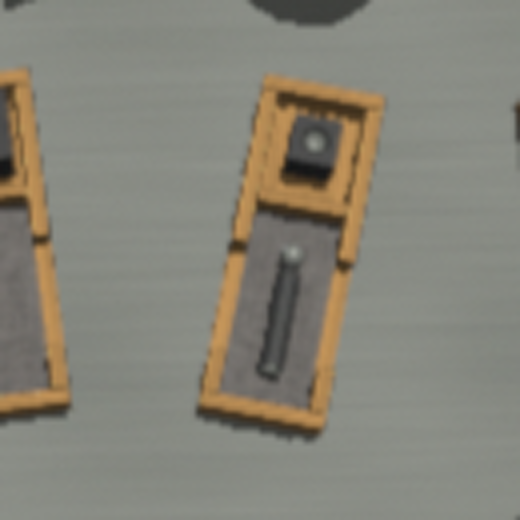

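Call:
servo_tool([
  [[255, 0, 1.4, -24, -23.2, 0, 0], [255, 0, 1.4, -24, -23.2, 0, 0], [255, 0, 1.4, -24, -23.2, 0, 0], [255, 0, 1.4, -24, -23.2, 0, 0], [255, 0, 1.4, -24, -23.2, 0, 0], [255, 0, 1.4, -24, -23.2, 0, 0], [255, 0, 1.4, -24, -23.2, 0, 0]],
])

```text
time: 12.25
tool_pos: [524.9, 54.7, 98.9]
tcp_rot: [-73.9, 89.9, -157.4]
ft_force: [-0.3, 0.3, -1.4]
finger_gap: 17.0
```

```bash
cat >> h.py <<'E'
TR={14:((623.9,-84.0),-12.6),19:((594.6,263.2),6.4),25:((631.6,79.8),6.4),32:((618.0,-279.0),6.4)}
def intray(I,D,d):
    W=cloud('top',D);(o,a)=TR[d];a=np.radians(a);R=np.array([[np.cos(a),-np.sin(a)],[np.sin(a),np.cos(a)]])
    L=(W[:,:,:2]-o)@R
    m=((abs(L[:,:,0])<54)&(abs(L[:,:,1])<22)&(W[:,:,2]>10.5)).astype(np.uint8)
    n,l,s,_=cv2.connectedComponentsWithStats(m);k=1+np.argmax(s[1:,4]);vu=np.argwhere(l==k)
    P=(ray('top',vu[:,::-1],6+d/2)[:,:2]-o)@R
    ax=np.linalg.svd(P-P.mean(0),full_matrices=False)[2][0];u=ax*np.sign(ax[0])
    q=(P-P.mean(0))@np.c_[u,[-u[1],u[0]]]
    c=P.mean(0)+u*(q[:,0].min()+q[:,0].max())/2
    print('in tray',d,'centre',c.round(1),'yaw',np.degrees(np.arctan2(u[1],u[0])).round(1),'ext',np.ptp(q,axis=0).round(1),'ztop',np.percentile(W[:,:,2][l==k],[5,50,95]).round(1))
    # felt outline from colours (trough edges) in tray frame
    hsv=cv2.cvtColor(I,cv2.COLOR_RGB2HSV)
    w=(hsv[:,:,0]>8)&(hsv[:,:,0]<25)&(hsv[:,:,1]>110)&(abs(L[:,:,0]-34)<112)&(abs(L[:,:,1])<45)
    Q=(ray('top',np.argwhere(w)[:,::-1],22)[:,:2]-o)@R
    print(' tray rect',[np.round(x,1) for x in cv2.minAreaRect(Q.astype(np.float32))],'expect centre (34,0)')
E
python3 -c "
from h import *
intray(np.load('top1.npy'),np.load('top1d.npy'),14)
plan((599.4,263.8,90),96.4)
"
```

```text
in tray 14 centre [ 0.3 -1.6] yaw 0.3 ext [78.3 15.6] ztop [14.7 19.3 22.5]
 tray rect [array([33.4,  0.1]), array([ 70.4, 203.3]), np.float64(90.0)] expect centre (34,0)
t 12.25 pos [524.9  54.7  98.9] jaw -83.5 gap 17.0 F [-0.3  0.3 -1.4] | shift cm [  0.87   9.77 -19.93] rot [0.1 0.  0.1] j [  0.   0. 103.  -0.  76.  84.]
```

Call:
servo_tool([
  [[255, 0, 9.8, -19.9, 0, 0, 0], [255, 0, 9.8, -19.9, 0, 0, 0], [255, 0, 9.8, -19.9, 0, 0, 0], [255, 4, 9.8, -19.9, 0, 0, 0], [255, 8, 9.8, -19.9, 0, 0, 0], [255, 8, 9.8, -19.9, 0, 0, 0], [255, 8, 9.8, -19.9, 0, 0, 0], [255, 8, 9.8, -19.9, 0, 0, 0]],
])

```text
time: 13.05
tool_pos: [601.6, 260.8, 21.1]
tcp_rot: [47.6, 89.9, -36.1]
ft_force: [1.0, -0.8, -0.0]
finger_gap: 16.8
```

Call:
servo_tool([
  [[255, 0, 0, 0, 0, 0, 0], [255, 0, 0, 0, 0, 0, 0]],
])

```text
time: 13.25
tool_pos: [603.0, 261.8, 23.1]
tcp_rot: [93.9, 89.7, 10.2]
ft_force: [0.5, 0.3, -1.9]
finger_gap: 16.7
```

```bash
python3 -c "
from h import *
plan((599.4,263.8,-23.3),96.4)
"
```

```text
t 13.25 pos [603.  261.8  23.1] jaw -83.7 gap 16.7 F [ 0.5  0.3 -1.9] | shift cm [ 4.63 -0.36 -0.24] rot [-0.1 -0.  -0.3] j [ 19.  24.  85.  -0.  71. 103.]
```

Call:
servo_tool([
  [[255, 2, -0.3, -0.2, 0, 0, -0.2], [255, 3.6, -0.3, -0.2, 0, 0, -0.2], [255, 4.3, -0.3, -0.2, 0, 0, -0.2], [255, 4.3, -0.3, -0.2, 0, 0, -0.2], [255, 4.3, -0.3, -0.2, 0, 0, -0.2], [255, 4.3, -0.3, -0.2, 0, 0, -0.2], [255, 4.3, -0.3, -0.2, 0, 0, -0.2]],
])

```text
time: 13.95
tool_pos: [597.0, 263.8, -23.5]
tcp_rot: [-78.5, 89.7, -162.2]
ft_force: [-3.9, -1.2, 5.8]
finger_gap: 17.3
```

```bash
python3 -c "
from h import *
p,d=r.snapshot('side');cv2.imwrite('pics/s13.png',cv2.resize(p[220:350,50:210,::-1],None,fx=4,fy=4,interpolation=cv2.INTER_CUBIC))
plan((599.4,263.8,-23.3),96.4)
"
```

```text
t 14.0 pos [597.  263.8 -23.5] jaw -83.6 gap 16.5 F [-3.5 -1.5  5. ] | shift cm [-0.02  0.24  0.03] rot [-0.   0.1  0.3] j [ 19.  27.  86.   0.  67. 103.]
```

View pics/s13.png

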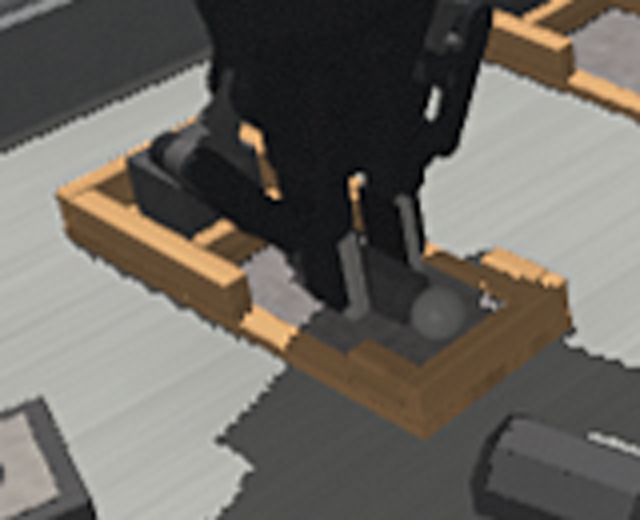

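Call:
servo_tool([
  [[255, -0.25, 0.1, 0, 0, 0, 0.2], [255, -0.25, 0.25, 0, 0, 0, 0.2], [255, -0.25, 0.25, 0, 0, 0, 0.2], [255, -0.03, 0.25, 0, 0, 0, 0.2], [255, -0.03, 0.25, 0, 0, 0, 0.2], [255, -0.03, 0.25, 0, 0, 0, 0.2]],
])

```text
time: 14.6
tool_pos: [600.3, 264.3, -22.7]
tcp_rot: [39.1, 90.0, -44.6]
ft_force: [0.1, 0.3, -1.9]
finger_gap: 16.6
```

```bash
python3 -c "
from h import *
plan((599.4,263.8,-23.3),96.4)
"
```

```text
t 14.6 pos [600.3 264.3 -22.7] jaw -83.7 gap 16.6 F [ 0.1  0.3 -1.9] | shift cm [ 0.06 -0.09  0.04] rot [-0.1  0.  -0. ] j [ 19.  27.  86.  -0.  67. 103.]
```

Lower 0.8 mm, then release and lift.

Call:
servo_tool([
  [[255, 0.08, -0.05, 0, 0, 0, 0], [255, 0.08, -0.05, 0, 0, 0, 0], [255, 0.08, -0.05, 0, 0, 0, 0], [190, 0.08, -0.05, 0, 0, 0, 0], [170, 0.05, -0.05, 0, 0, 0, 0], [150, 0, 0, 0, 0, 0, 0], [140, 0, 0, 0, 0, 0, 0]],
])

```text
time: 15.3
tool_pos: [600.8, 264.5, -22.0]
tcp_rot: [80.0, 89.9, -3.6]
ft_force: [0.1, 0.2, 0.3]
finger_gap: 38.4
```

Call:
servo_tool([
  [[135, -2, 0, 0, 0, 0, 0], [130, -6, 0, 0, 0, 0, 0], [125, -9, 0, 0, 0, 0, 0], [125, -9, 0, 0, 0, 0, 0], [125, -9, 0, 0, 0, 0, 0], [125, -9, 0, 0, 0, 0, 0]],
])

```text
time: 15.9
tool_pos: [599.5, 264.0, 66.2]
tcp_rot: [-53.0, 89.9, -136.7]
ft_force: [-0.3, -0.8, -0.8]
finger_gap: 43.8
```

```bash
python3 -c "
from h import *
p,d=r.snapshot('side');cv2.imwrite('pics/s14.png',cv2.resize(p[200:350,50:210,::-1],None,fx=4,fy=4,interpolation=cv2.INTER_CUBIC))
plan((434.,-61.2,55),110.7)
"
```

```text
t 15.95 pos [599.2 263.9  65.7] jaw -83.7 gap 43.4 F [-0.3 -0.2  0.7] | shift cm [  1.15 -20.01  30.49] rot [-14.4   0.    0.1] j [ 19.  21.  83.  -0.  76. 103.]
```

View pics/s14.png

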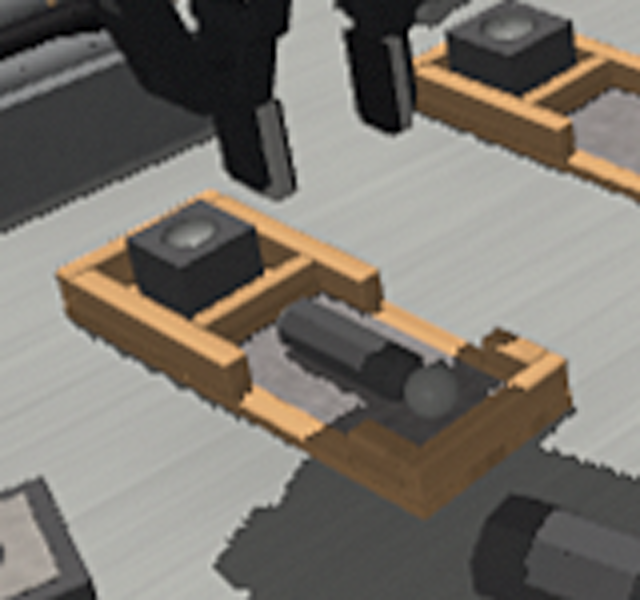

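Call:
servo_tool([
  [[110, 0, -20, 30.5, -14.4, 0, 0], [110, 0, -20, 30.5, -14.4, 0, 0], [110, 0, -20, 30.5, -14.4, 0, 0], [110, 0, -20, 30.5, -14.4, 0, 0], [110, 0, -20, 30.5, -14.4, 0, 0], [110, 0, -20, 30.5, -14.4, 0, 0], [110, 0, -20, 30.5, -14.4, 0, 0], [110, 0, -20, 30.5, -14.4, 0, 0]],
])

```text
time: 16.75
tool_pos: [432.2, -63.7, 66.0]
tcp_rot: [-94.3, 89.9, -163.8]
ft_force: [-0.0, 0.5, -0.5]
finger_gap: 49.1
```

Call:
servo_tool([
  [[110, 0, 0, 0, 0, 0, 0], [110, 0, 0, 0, 0, 0, 0], [110, 0, 0, 0, 0, 0, 0]],
])

```text
time: 17.05
tool_pos: [435.4, -59.9, 67.1]
tcp_rot: [121.9, 90.0, 52.7]
ft_force: [0.2, -0.3, 1.0]
finger_gap: 48.7
```

```bash
python3 -c "
from h import *
p,d=r.snapshot('top');intray(p,d,19)
plan((434.,-61.2,-10),110.7)
"
```

```text
in tray 19 centre [1.  0.5] yaw 0.7 ext [85.9 21.6] ztop [16.6 23.3 27.2]
 tray rect [array([33.7, -1.2]), array([ 73.9, 202.6]), np.float64(90.0)] expect centre (34,0)
t 17.1 pos [435.5 -59.8  67.2] jaw -69.2 gap 48.1 F [-0.1 -0.2 -0.3] | shift cm [ 7.72 -0.2   0.07] rot [ 0.1 -0.  -0. ] j [-15. -12. 118.   0.  74.  55.]
```

Call:
servo_tool([
  [[110, 3, -0.2, 0.1, 0, 0, 0], [110, 6, -0.2, 0.1, 0, 0, 0], [110, 7.7, -0.2, 0.1, 0, 0, 0], [110, 7.7, -0.2, 0.1, 0, 0, 0], [110, 7.7, -0.2, 0.1, 0, 0, 0], [110, 7.7, -0.2, 0.1, 0, 0, 0], [110, 7.7, -0.2, 0.1, 0, 0, 0]],
])

```text
time: 17.8
tool_pos: [435.3, -62.6, -8.0]
tcp_rot: [54.5, 89.8, -14.7]
ft_force: [-0.8, 0.8, 0.7]
finger_gap: 48.6
```

```bash
python3 -c "
from h import *
p,d=r.snapshot('side');cv2.imwrite('pics/s15.png',cv2.resize(p[160:280,280:420,::-1],None,fx=4,fy=4,interpolation=cv2.INTER_CUBIC))
plan((434.,-61.2,-27),110.7)
"
```

```text
t 17.85 pos [435.1 -62.7  -8.1] jaw -69.2 gap 48.3 F [0.  0.4 0.5] | shift cm [ 1.88 -0.06 -0.18] rot [ 0.1  0.1 -0.2] j [-15.  -6. 121.  -0.  64.  54.]
```

View pics/s15.png

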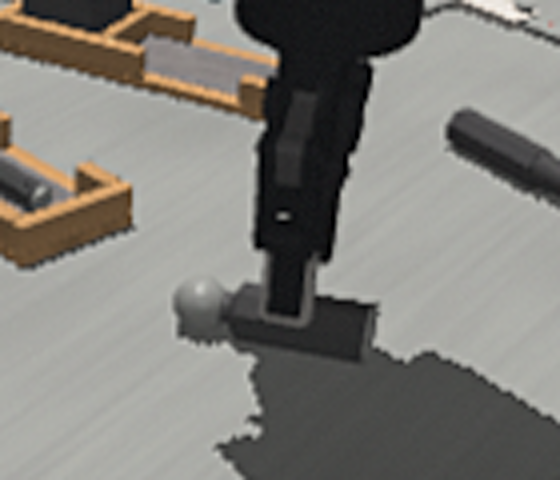

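Call:
servo_tool([
  [[110, 1.0, 0, -0.1, 0, 0, 0], [110, 1.8, 0, -0.1, 0, 0, 0], [110, 1.8, 0, -0.1, 0, 0, 0], [255, 1.8, 0, -0.1, 0, 0, 0], [255, 1.8, 0, -0.1, 0, 0, 0], [255, 1.8, 0, -0.1, 0, 0, 0], [255, 1.8, 0, -0.1, 0, 0, 0], [255, 1.8, 0, -0.1, 0, 0, 0]],
], force=90)

```text
time: 18.65
tool_pos: [433.7, -61.6, -27.2]
tcp_rot: [51.8, 89.9, -17.5]
ft_force: [-2.3, 0.8, 3.7]
finger_gap: 22.6
```

Call:
servo_tool([
  [[255, -2, 0, 0, 0, 0, 0], [255, -5, 0, 0, 0, 0, 0], [255, -9, 0, 0, 0, 0, 0], [255, -11, 0, 0, 0, 0, 0], [255, -11, 0, 0, 0, 0, 0], [255, -11, 0, 0, 0, 0, 0], [255, -11, 0, 0, 0, 0, 0]],
])

```text
time: 19.35
tool_pos: [431.9, -61.1, 80.4]
tcp_rot: [-126.0, 89.9, 164.8]
ft_force: [-0.0, -0.9, -4.1]
finger_gap: 22.5
```

```bash
python3 -c "
from h import *
p,d=r.snapshot('side');cv2.imwrite('pics/s16.png',cv2.resize(p[120:280,280:420,::-1],None,fx=4,fy=4,interpolation=cv2.INTER_CUBIC))
plan((624.6,79.0,80),96.4)
"
```

```text
t 19.4 pos [431.8 -61.1  80.3] jaw -69.3 gap 22.4 F [ 0.5 -0.1 -3.9] | shift cm [-1.000e-02  2.299e+01 -6.270e+00] rot [14.3 -0.1  0.1] j [-15. -13. 118.   0.  76.  54.]
```

View pics/s16.png

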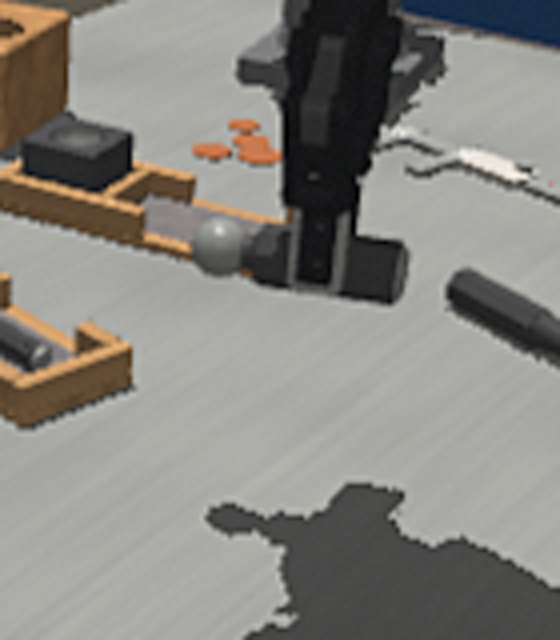

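Call:
servo_tool([
  [[255, 0, 23, -6.3, 14.3, 0, 0], [255, 0, 23, -6.3, 14.3, 0, 0], [255, 0, 23, -6.3, 14.3, 0, 0], [255, 0, 23, -6.3, 14.3, 0, 0], [255, 0, 23, -6.3, 14.3, 0, 0], [255, 0, 23, -6.3, 14.3, 0, 0], [255, 0, 23, -6.3, 14.3, 0, 0], [255, 0, 23, -6.3, 14.3, 0, 0]],
])

```text
time: 20.2
tool_pos: [624.8, 78.4, 81.1]
tcp_rot: [-77.5, 89.9, -161.0]
ft_force: [-0.0, -0.8, -3.2]
finger_gap: 22.3
```

```bash
python3 -c "
from h import *
plan((624.6,79.0,-21),96.4)
"
```

```text
t 20.2 pos [624.8  78.4  81.1] jaw -83.6 gap 22.3 F [-0.  -0.8 -3.2] | shift cm [ 1.021e+01  1.000e-02 -7.000e-02] rot [0.  0.  0.1] j [ 3. 17. 87. -0. 76. 86.]
```

Call:
servo_tool([
  [[255, 3, 0, -0.1, 0, 0, 0], [255, 6, 0, -0.1, 0, 0, 0], [255, 8.5, 0, -0.1, 0, 0, 0], [255, 8.5, 0, -0.1, 0, 0, 0], [255, 8.5, 0, -0.1, 0, 0, 0], [255, 8.5, 0, -0.1, 0, 0, 0], [255, 8.5, 0, -0.1, 0, 0, 0]],
])

```text
time: 20.9
tool_pos: [628.0, 79.7, 0.3]
tcp_rot: [82.6, 89.7, -1.0]
ft_force: [0.2, -0.4, -3.0]
finger_gap: 22.4
```

```bash
python3 -c "
from h import *
plan((624.6,79.0,-21),96.4)
"
```

```text
t 20.9 pos [6.28e+02 7.97e+01 3.00e-01] jaw -83.6 gap 22.4 F [ 0.2 -0.4 -3. ] | shift cm [ 2.13 -0.36  0.03] rot [ 0.   0.  -0.3] j [ 3. 22. 90. -0. 68. 86.]
```

Call:
servo_tool([
  [[255, 1, -0.15, 0, 0, 0, -0.1], [255, 1.7, -0.15, 0, 0, 0, -0.1], [255, 1.7, -0.15, 0, 0, 0, -0.1], [255, 1.7, -0.15, 0, 0, 0, -0.1], [255, 1.7, -0.15, 0, 0, 0, -0.1], [255, 1.7, -0.15, 0, 0, 0, -0.1]],
])

```text
time: 21.5
tool_pos: [624.8, 79.7, -19.2]
tcp_rot: [-62.7, 90.0, -146.2]
ft_force: [0.5, 0.8, -2.9]
finger_gap: 22.5
```

```bash
python3 -c "
from h import *
p,d=r.snapshot('side');cv2.imwrite('pics/s17.png',cv2.resize(p[170:290,120:280,::-1],None,fx=4,fy=4,interpolation=cv2.INTER_CUBIC))
plan((624.6,79.0,-21),96.4)
"
```

```text
t 21.55 pos [624.9  79.7 -19.1] jaw -83.5 gap 22.6 F [-0.   0.5 -3.1] | shift cm [ 0.19 -0.04  0.06] rot [0.1 0.  0. ] j [ 3. 23. 90. -0. 66. 86.]
```

View pics/s17.png

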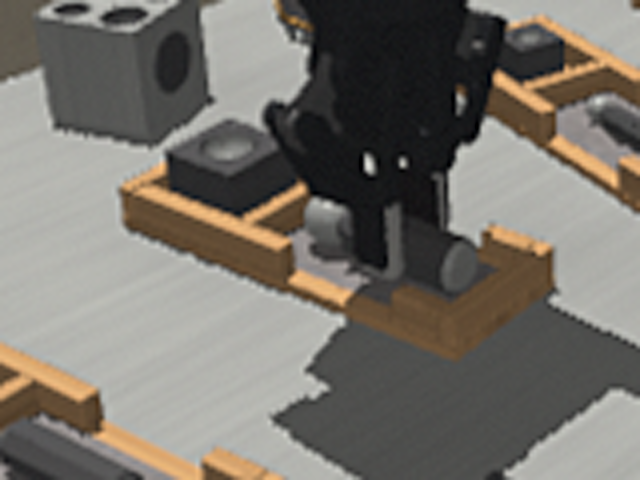

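Good position. Lower 2 mm, check contact.

Call:
servo_tool([
  [[255, 0.2, 0, 0, 0, 0, 0], [255, 0.2, 0, 0, 0, 0, 0], [255, 0.2, 0, 0, 0, 0, 0], [255, 0.2, 0, 0, 0, 0, 0]],
])

```text
time: 21.95
tool_pos: [625.0, 79.7, -21.0]
tcp_rot: [-36.9, 90.0, -120.4]
ft_force: [1.6, 0.9, -1.9]
finger_gap: 22.5
```

Call:
servo_tool([
  [[255, 0.04, 0, 0, 0, 0, 0], [255, 0.04, 0, 0, 0, 0, 0], [170, 0.04, 0, 0, 0, 0, 0], [150, 0.02, 0, 0, 0, 0, 0], [130, 0, 0, 0, 0, 0, 0], [120, 0, 0, 0, 0, 0, 0], [120, 0, 0, 0, 0, 0, 0]],
])

```text
time: 22.65
tool_pos: [624.8, 79.7, -21.3]
tcp_rot: [-65.0, 89.9, -148.5]
ft_force: [0.5, -0.4, 0.1]
finger_gap: 45.3
```

Call:
servo_tool([
  [[120, -2, 0, 0, 0, 0, 0], [115, -6, 0, 0, 0, 0, 0], [110, -10, 0, 0, 0, 0, 0], [95, -10, 0, 0, 0, 0, 0], [95, -10, 0, 0, 0, 0, 0], [95, -10, 0, 0, 0, 0, 0]],
])

```text
time: 23.25
tool_pos: [623.9, 79.6, 77.5]
tcp_rot: [-84.8, 89.8, -168.4]
ft_force: [0.2, 0.3, -0.2]
finger_gap: 53.5
```

```bash
python3 -c "
from h import *
p,d=r.snapshot('side');cv2.imwrite('pics/s18.png',cv2.resize(p[150:290,120:280,::-1],None,fx=4,fy=4,interpolation=cv2.INTER_CUBIC))
plan((448.3,282.9,75),105.9)
"
```

```text
t 23.3 pos [623.5  79.6  76.9] jaw -83.5 gap 53.5 F [ 0.4 -0.3  0.4] | shift cm [  0.24 -15.13 -22.17] rot [-9.4 -0.   0.2] j [ 3. 17. 87. -0. 76. 86.]
```

View pics/s18.png

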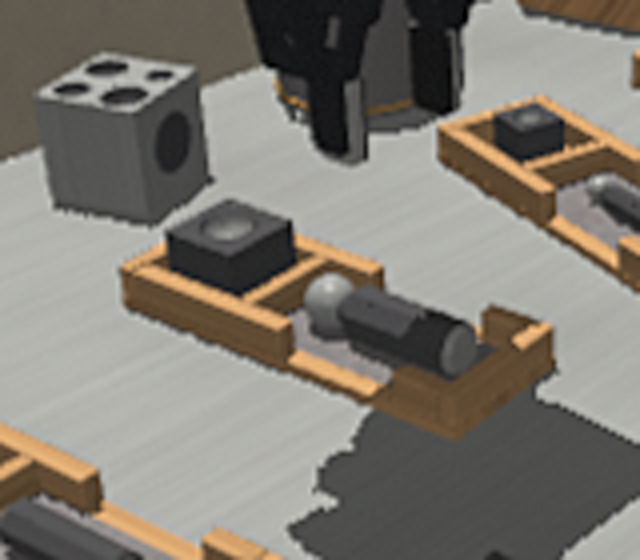

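Call:
servo_tool([
  [[90, 0, -15.1, -22.2, -9.4, 0, 0], [90, 0, -15.1, -22.2, -9.4, 0, 0], [90, 0, -15.1, -22.2, -9.4, 0, 0], [90, 0, -15.1, -22.2, -9.4, 0, 0], [90, 0, -15.1, -22.2, -9.4, 0, 0], [90, 0, -15.1, -22.2, -9.4, 0, 0], [90, 0, -15.1, -22.2, -9.4, 0, 0], [90, 0, -15.1, -22.2, -9.4, 0, 0]],
])

```text
time: 24.1
tool_pos: [449.2, 283.0, 77.6]
tcp_rot: [-68.3, 89.8, -142.4]
ft_force: [0.6, 0.2, -0.2]
finger_gap: 55.1
```

```bash
python3 -c "
from h import *
p,d=r.snapshot('top');intray(p,d,25)
plan((448.3,282.9,-6),105.9)
"
```

```text
in tray 25 centre [0.6 0.1] yaw 0.1 ext [92.1 25.3] ztop [21.9 29.3 33.5]
 tray rect [array([33.4, -0.1]), array([ 70.2, 202.9]), np.float64(89.9)] expect centre (34,0)
t 24.15 pos [449.8 282.5  77.9] jaw -74.2 gap 55.0 F [ 0.1 -0.5 -0.5] | shift cm [ 8.39 -0.11 -0.08] rot [-0.1  0.1  0.1] j [ 27.   2. 104.  -0.  74. 101.]
```

Call:
servo_tool([
  [[90, 3, -0.1, 0, 0, 0, 0], [90, 6, -0.1, 0, 0, 0, 0], [90, 8.2, -0.1, 0, 0, 0, 0], [90, 8.2, -0.1, 0, 0, 0, 0], [90, 8.2, -0.1, 0, 0, 0, 0], [90, 8.2, -0.1, 0, 0, 0, 0], [90, 8.2, -0.1, 0, 0, 0, 0]],
])

```text
time: 24.85
tool_pos: [450.4, 283.4, -1.5]
tcp_rot: [96.7, 89.9, 22.5]
ft_force: [0.5, 0.2, -1.0]
finger_gap: 55.2
```

```bash
python3 -c "
from h import *
p,d=r.snapshot('side');cv2.imwrite('pics/s19.png',cv2.resize(p[240:400,120:300,::-1],None,fx=4,fy=3.7,interpolation=cv2.INTER_CUBIC))
plan((448.3,282.9,-26),105.9)
"
```

```text
t 24.9 pos [450.2 283.5  -1.6] jaw -74.2 gap 55.1 F [-0.2  1.1 -0.4] | shift cm [ 2.44 -0.2   0.  ] rot [-0.1 -0.  -0.1] j [ 27.   8. 107.  -0.  65. 101.]
```

View pics/s19.png

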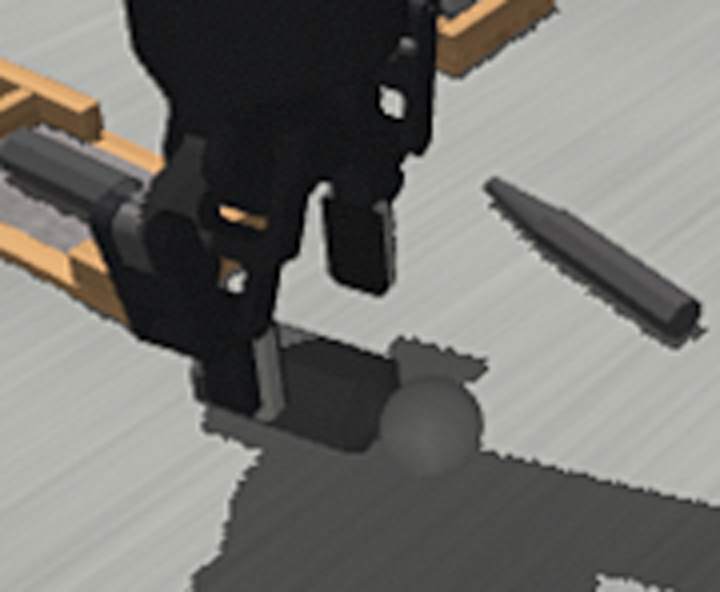

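Call:
servo_tool([
  [[90, 1.2, -0.15, 0, 0, 0, 0], [90, 2.4, -0.15, 0, 0, 0, 0], [90, 2.4, -0.15, 0, 0, 0, 0], [90, 2.4, -0.15, 0, 0, 0, 0]],
], force=115)

```text
time: 25.3
tool_pos: [446.4, 282.2, -28.3]
tcp_rot: [-76.5, 89.8, -150.6]
ft_force: [0.1, -0.4, -0.1]
finger_gap: 55.1
```

```bash
python3 -c "
from h import *
plan((448.3,282.9,-26),105.9)
"
```

```text
t 25.3 pos [446.4 282.2 -28.3] jaw -74.1 gap 55.1 F [ 0.1 -0.4 -0.1] | shift cm [-0.23  0.2  -0.02] rot [-0.   0.   0.2] j [ 27.  10. 107.  -0.  62. 101.]
```

Call:
servo_tool([
  [[90, -0.1, 0.1, 0, 0, 0, 0], [90, -0.1, 0.1, 0, 0, 0, 0], [255, -0.1, 0.1, 0, 0, 0, 0], [255, -0.1, 0.1, 0, 0, 0, 0], [255, -0.1, 0.1, 0, 0, 0, 0], [255, -0.1, 0.1, 0, 0, 0, 0], [255, -0.1, 0.1, 0, 0, 0, 0]],
])

```text
time: 26.0
tool_pos: [448.8, 283.0, -25.3]
tcp_rot: [-27.2, 90.0, -101.4]
ft_force: [-2.3, -2.0, 6.5]
finger_gap: 29.0
```

Call:
servo_tool([
  [[255, -2, 0, 0, 0, 0, 0], [255, -5, 0, 0, 0, 0, 0], [255, -9, 0, 0, 0, 0, 0], [255, -12, 0, 0, 0, 0, 0], [255, -12, 0, 0, 0, 0, 0], [255, -12, 0, 0, 0, 0, 0], [255, -12, 0, 0, 0, 0, 0]],
])

```text
time: 26.7
tool_pos: [446.6, 282.0, 91.0]
tcp_rot: [-78.0, 89.7, -152.2]
ft_force: [-0.2, -0.8, -5.7]
finger_gap: 29.2
```

```bash
python3 -c "
from h import *
p,d=r.snapshot('side');cv2.imwrite('pics/s20.png',cv2.resize(p[200:400,120:320,::-1],None,fx=3,fy=3,interpolation=cv2.INTER_CUBIC))
plan((626.9,-278.0,95),96.4)
"
```

```text
t 26.75 pos [446.5 281.9  90.8] jaw -74.2 gap 29.4 F [ 0.1 -0.2 -5.4] | shift cm [-0.36  2.06 58.79] rot [9.4 0.1 0.3] j [ 27.   1. 103.  -0.  76. 101.]
```

View pics/s20.png

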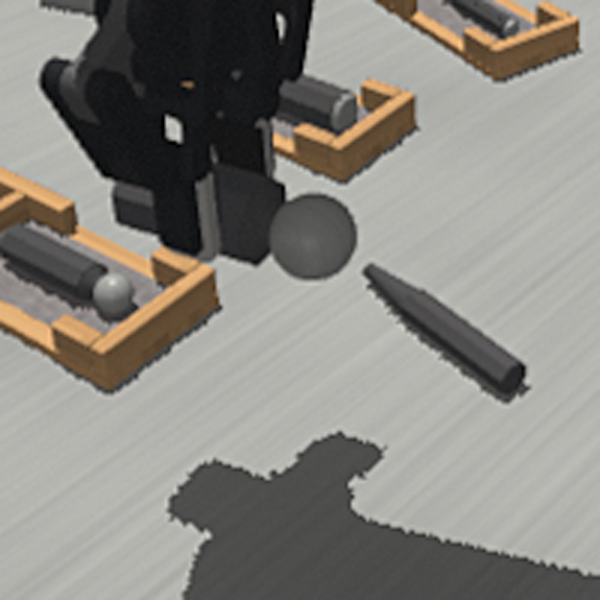

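Call:
servo_tool([
  [[255, 0, 1, 29, 9.4, 0, 0], [255, 0, 1, 29, 9.4, 0, 0], [255, 0, 1, 29, 9.4, 0, 0], [255, 0, 1, 29, 9.4, 0, 0], [255, 0, 1, 29, 9.4, 0, 0], [255, 0, 1, 29, 9.4, 0, 0], [255, 0, 1, 29, 9.4, 0, 0], [255, 0, 1, 29, 9.4, 0, 0]],
])

```text
time: 27.55
tool_pos: [535.9, 5.8, 91.7]
tcp_rot: [-98.9, 89.7, 177.4]
ft_force: [-0.1, 1.2, -6.1]
finger_gap: 29.0
```

```bash
python3 -c "
from h import *
plan((627.4,-278.0,90),96.4)
"
```

```text
t 27.55 pos [535.9   5.8  91.7] jaw -83.7 gap 29.0 F [-0.1  1.2 -6.1] | shift cm [ 0.13  5.98 29.21] rot [-0.1 -0.   0.2] j [ -5.   2. 102.  -0.  76.  79.]
```

Call:
servo_tool([
  [[255, 0, 6, 29.2, 0, 0, 0], [255, 0, 6, 29.2, 0, 0, 0], [255, 0, 6, 29.2, 0, 0, 0], [255, 0, 6, 29.2, 0, 0, 0], [255, 0, 6, 29.2, 0, 0, 0], [255, 0, 6, 29.2, 0, 0, 0], [255, 0, 6, 29.2, 0, 0, 0], [255, 0, 6, 29.2, 0, 0, 0]],
])

```text
time: 28.35
tool_pos: [628.9, -275.9, 91.2]
tcp_rot: [-122.4, 89.7, 154.0]
ft_force: [-0.3, -0.1, -5.5]
finger_gap: 29.1
```

Call:
servo_tool([
  [[255, 0, 0, 0, 0, 0, 0], [255, 0, 0, 0, 0, 0, 0]],
])

```text
time: 28.55
tool_pos: [629.6, -274.6, 93.5]
tcp_rot: [-108.5, 89.9, 168.1]
ft_force: [-0.5, 0.4, -6.5]
finger_gap: 29.2
```

```bash
python3 -c "
from h import *
plan((627.4,-278.0,-19),96.4)
"
```

```text
t 28.55 pos [ 629.6 -274.6   93.5] jaw -83.4 gap 29.2 F [-0.5  0.4 -6.5] | shift cm [11.25 -0.24  0.32] rot [ 0.2 -0.   0.1] j [-28.  24.  76.  -0.  79.  56.]
```

Call:
servo_tool([
  [[255, 3, -0.3, 0.3, 0.2, 0, 0], [255, 6, -0.3, 0.3, 0.2, 0, 0], [255, 9, -0.3, 0.3, 0.2, 0, 0], [255, 9.5, -0.3, 0.3, 0.2, 0, 0], [255, 9.5, -0.3, 0.3, 0.2, 0, 0], [255, 9.5, -0.3, 0.3, 0.2, 0, 0], [255, 9.5, -0.3, 0.3, 0.2, 0, 0], [255, 9.5, -0.3, 0.3, 0.2, 0, 0]],
])

```text
time: 29.35
tool_pos: [628.4, -280.8, 1.3]
tcp_rot: [41.9, 89.8, -41.9]
ft_force: [-0.0, -0.6, -5.9]
finger_gap: 28.8
```

```bash
python3 -c "
from h import *
plan((627.4,-278.0,-19),96.4)
"
```

```text
t 29.35 pos [ 628.4 -280.8    1.3] jaw -83.7 gap 28.8 F [-0.  -0.6 -5.9] | shift cm [ 2.03 -0.08 -0.29] rot [-0.1  0.1 -0.1] j [-28.  30.  79.  -0.  71.  55.]
```

Call:
servo_tool([
  [[255, 1, 0, -0.2, 0, 0, 0], [255, 1.7, 0, -0.2, 0, 0, 0], [255, 1.7, 0, -0.2, 0, 0, 0], [255, 1.7, 0, -0.2, 0, 0, 0], [255, 1.7, 0, -0.2, 0, 0, 0], [255, 1.7, 0, -0.2, 0, 0, 0], [255, 1.7, 0, -0.2, 0, 0, 0]],
])

```text
time: 30.05
tool_pos: [626.6, -278.1, -18.2]
tcp_rot: [-75.7, 89.9, -159.4]
ft_force: [0.3, 0.3, -5.3]
finger_gap: 29.0
```

```bash
python3 -c "
from h import *
p,d=r.snapshot('side');cv2.imwrite('pics/s21.png',cv2.resize(p[100:220,260:400,::-1],None,fx=5,fy=5,interpolation=cv2.INTER_CUBIC))
plan((627.4,-278.0,-19.3),96.4)
"
```

```text
t 30.1 pos [ 626.6 -278.1  -18.2] jaw -83.8 gap 29.0 F [ 0.1  0.6 -5.3] | shift cm [ 0.11  0.08 -0.  ] rot [-0.2  0.   0.1] j [-28.  31.  80.  -0.  69.  56.]
```

View pics/s21.png

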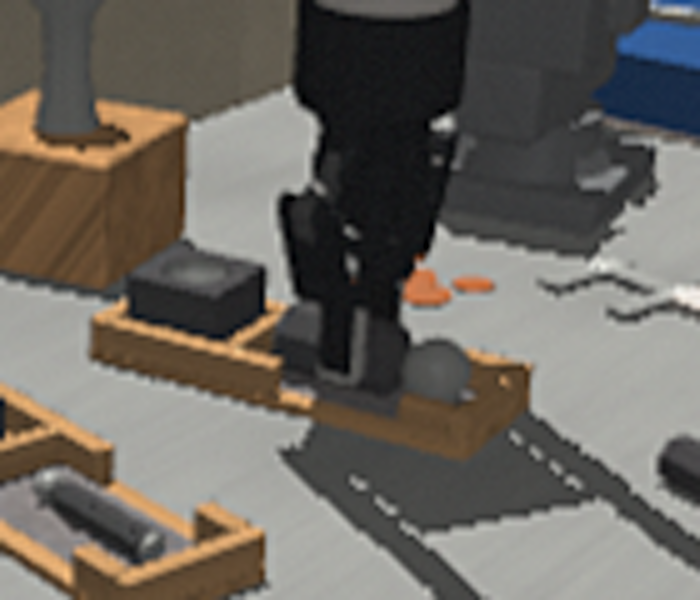

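Call:
servo_tool([
  [[255, 0.12, 0.05, 0, 0, 0, 0], [255, 0.12, 0.05, 0, 0, 0, 0], [255, 0.12, 0.05, 0, 0, 0, 0], [255, 0.12, 0.05, 0, 0, 0, 0]],
])

```text
time: 30.5
tool_pos: [627.3, -278.1, -19.2]
tcp_rot: [-48.7, 90.0, -132.5]
ft_force: [0.5, -0.7, -4.7]
finger_gap: 29.0
```

Call:
servo_tool([
  [[255, 0.06, 0, 0, 0, 0, 0], [255, 0.06, 0, 0, 0, 0, 0], [255, 0.06, 0, 0, 0, 0, 0]],
])

```text
time: 30.8
tool_pos: [627.4, -278.1, -19.2]
tcp_rot: [-42.8, 90.0, -126.5]
ft_force: [-3.8, 1.0, 2.4]
finger_gap: 28.9
```

Contact with the floor; release gently and lift.

Call:
servo_tool([
  [[150, -0.02, 0, 0, 0, 0, 0], [130, -0.02, 0, 0, 0, 0, 0], [110, -0.02, 0, 0, 0, 0, 0], [90, -0.02, 0, 0, 0, 0, 0], [90, -0.02, 0, 0, 0, 0, 0], [90, -0.02, 0, 0, 0, 0, 0]],
])

```text
time: 31.4
tool_pos: [627.3, -278.1, -19.6]
tcp_rot: [-55.7, 90.0, -139.4]
ft_force: [-0.1, -0.2, 0.4]
finger_gap: 55.1
```

Call:
servo_tool([
  [[90, -2, 0, 0, 0, 0, 0], [90, -6, 0, 0, 0, 0, 0], [90, -11, 0, 0, 0, 0, 0], [90, -15, 0, 0, 0, 0, 0], [90, -16, 0, 0, 0, 0, 0], [90, -16, 0, 0, 0, 0, 0]],
])

```text
time: 32.0
tool_pos: [629.1, -278.9, 143.9]
tcp_rot: [47.7, 89.7, -36.1]
ft_force: [0.0, 0.4, 0.1]
finger_gap: 55.5
```

Call:
servo_tool([
  [[90, 0, -20, 0, 0, 0, 0], [90, 0, -20, 0, 0, 0, 0], [90, 0, -20, 0, 0, 0, 0], [90, 0, -20, 0, 0, 0, 0], [90, 0, -20, 0, 0, 0, 0], [90, 0, -20, 0, 0, 0, 0]],
])

```text
time: 32.6
tool_pos: [426.7, -299.1, 138.3]
tcp_rot: [-126.1, 89.8, 150.1]
ft_force: [0.3, -0.7, 1.3]
finger_gap: 54.9
```

```bash
python3 -c "
from h import *
p,d=r.snapshot('side');cv2.imwrite('pics/s22.png',p[:,:,::-1])
p,d=r.snapshot('top');cv2.imwrite('pics/t22.png',cv2.resize(p[110:300,130:440,::-1],None,fx=2.55,fy=2.55,interpolation=cv2.INTER_CUBIC))
for k in (14,19,25,32): intray(p,d,k)
print(r.sense()['time'],r.sense()['tool_pos'])
W=cloud('top',d);z=W[:,:,2]
m=((z>5)&(z<40)).astype(np.uint8);m[:228]=0;m[292:]=0;m[:,:140]=0;m[:,440:]=0
n,l,s,c=cv2.connectedComponentsWithStats(m)
for i in range(1,n):
    if s[i][4]>150:
        P=ray('top',np.argwhere(l==i)[:,::-1],9)[:,:2].astype(np.float32);print(s[i],[np.round(q,1) for q in cv2.minAreaRect(P)])
"
```

```text
in tray 14 centre [ 0.3 -1.5] yaw 0.5 ext [78.4 15.7] ztop [14.3 19.3 22.1]
 tray rect [array([33.4,  0.1]), array([ 70.4, 203.2]), np.float64(90.0)] expect centre (34,0)
in tray 19 centre [0.7 0.6] yaw 0.7 ext [86.6 21.4] ztop [16.6 23.6 27.2]
 tray rect [array([33.7, -1.1]), array([202.6,  74. ]), np.float64(0.0)] expect centre (34,0)
in tray 25 centre [0.1 0.2] yaw 0.2 ext [91.  25.3] ztop [21.9 29.4 33.1]
 tray rect [array([33.2, -0.1]), array([ 70.3, 203.2]), np.float64(89.9)] expect centre (34,0)
in tray 32 centre [ 0.5 -1.1] yaw -1.1 ext [98.9 36.9] ztop [21.9 34.8 40. ]
 tray rect [array([33.4,  2.5]), array([ 75.9, 202.2]), np.float64(89.9)] expect centre (34,0)
32.7 [ 428.88182473 -299.55107921  139.65406172]
[203 238  12  48 321] [array([436.1, 168.6]), array([ 17.2, 105. ]), np.float64(82.6)]
[404 242  19  43 413] [array([ 425.5, -281.8]), array([24.9, 97. ]), np.float64(70.5)]
```

View pics/s22.png

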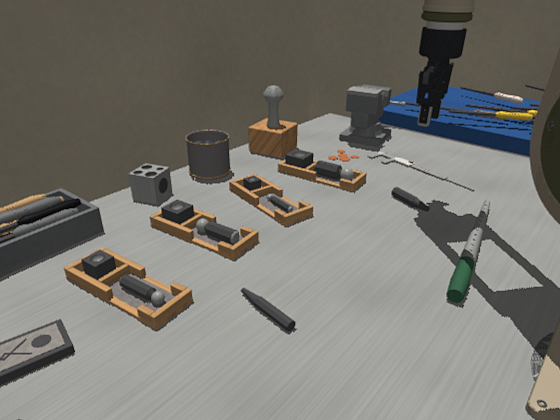

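View pics/t22.png

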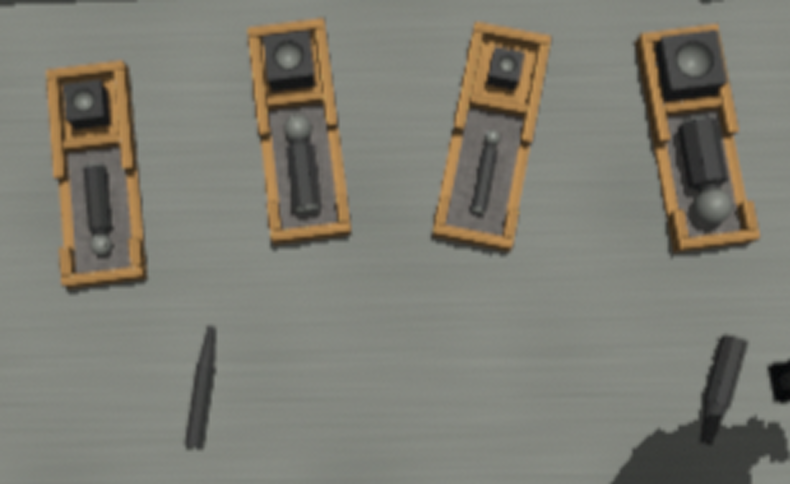

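Call:
servo_tool([
  [[90, 0, 0, 0, 0, 0, 0], [90, 0, 0, 0, 0, 0, 0], [90, 0, 0, 0, 0, 0, 0]],
])

```text
time: 33.0
tool_pos: [429.2, -299.6, 140.4]
tcp_rot: [-75.8, 89.9, -159.5]
ft_force: [0.1, -0.1, -1.4]
finger_gap: 55.1
```

```bash
python3 -c "
from bench import r
print(r.sense()['qd'].round(2)); print(r.hand_in())"
```

```text
[-0.18 -0.38  0.27 -0.06  0.12  0.03]
the job is handed in; nothing more can be done
None
```

All four doming punches (14, 19, 25 and 32 mm) are lying in the troughs of their matching trays, and I handed the job in at 33 s. Each one was set down on or within about a millimetre of the felt before I opened the gripper.

- **Final position:** in the last top picture each punch is within about 2 mm of the trough centre and about 1° of lengthwise. The 32 mm punch's sideways position is the least certain: its tray outline measured 2.5 mm off my estimate, so it may be up to about 3.5 mm off centre.
- **Drifts:** both measure within 1 mm of where they started.
- **Reported height was wrong:** the tool position read about 33–36 mm lower than the fingertips the side camera saw. I set every grasp and placing height by the camera, so the logged heights go negative. Contact with the trough floor on two placings agreed with the camera.
- **Gripper opening was slightly off:** it read 2–3 mm less than the known shank width on every grasp.

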